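Lay slide folders overlapping down the reading stand

TASK

Set out the slide folders on the sloped reading stand: first tip the upright carton over onto its side, without lifting it, so that it lies across the ledge at the foot of the slope as a guard. Then lay the folders flat down the middle of the board like roof slates, label up and label end downhill, with the label edge of the long one on the lowest line, then the middle-sized one overlapping it with its edge on the second line, then the short one with its edge on the third line. Leave the other things on the bench alone.

Things in the scene. Friction and masses are not known exactly. Their poses are not given: they have to be found in the camera images.
- stand: Fixed aluminium stand. Its base plate, 6 mm thick and 130 mm wide (y -65 to +65 mm), lies on the bench from x = -90 to +215 mm. Origin: bench level, plumb below the middle of the board's lowest line. +x points level in the uphill direction, away from the robot; +y left. The ledge is the bare plate from x = -90 mm to the board's foot at x = -12 mm.
- board: Fixed white board on the stand, 217 x 130 mm, rising at 0.31 rad (18 deg). Origin: on its upper face, middle of the lowest line, 36 mm above the bench. +x up the slope, +y left, +z square out of the face; face from x = -12 to +205 mm, y = -65 to +65 mm. Three lines cross it at x = 0, 40, 80 mm, drawn as black dashes 3 mm thick near both side edges (y 34 to 64 mm each side).
- carton: Full cardboard carton with a pale band, 50 x 50 x 120 mm, about 0.3 kg, upright on the bench beside the ledge, 0 to 3 mm off the right-hand (-y) edge of the stand's base plate, its stop. Origin: centre of its base; z along its length. Pushing its top 60 to 80 mm to the left (stand's +y) tips it over the plate's edge, to lie across the ledge.
- carton_middle (a point): Centre of the carton's volume, 60 mm from its base.
- long_folder: The long slide folder: stiff flat brown cardboard folder 140 mm long, 60 mm wide, 8 mm thick, about 70 g, with a white paper label strip across one end of its upper face. Lies flat on the bench, label up, label end roughly towards the robot. Origin: centre of its underside. +x points along its length away from the label end, z up out of its labelled face.
- long_folder_edge (a point): Middle of the lower edge of the long folder's label end, on its underside, 70 mm from the folder's centre along its -x.
- middle_folder: The middle slide folder: stiff flat brown cardboard folder 120 mm long, 60 mm wide, 8 mm thick, about 60 g, with a white paper label strip across one end of its upper face. Lies flat on the bench, label up, label end roughly towards the robot. Origin: centre of its underside. +x points along its length away from the label end, z up out of its labelled face.
- middle_folder_edge (a point): Middle of the lower edge of the middle folder's label end, on its underside, 60 mm from the folder's centre along its -x.
- short_folder: The short slide folder: stiff flat brown cardboard folder 100 mm long, 60 mm wide, 8 mm thick, about 50 g, with a white paper label strip across one end of its upper face. Lies flat on the bench, label up, label end roughly towards the robot. Origin: centre of its underside. +x points along its length away from the label end, z up out of its labelled face.
- short_folder_edge (a point): Middle of the lower edge of the short folder's label end, on its underside, 50 mm from the folder's centre along its -x.
- beaker: Bystander, to be left alone: empty glass beaker, 70 mm across, 90 mm tall. Origin: centre of its underside.
- reagent_bottle: Bystander, to be left alone: glass bottle with blue cap, 66 mm across, 130 mm tall. Origin: centre of its underside.
- wash_bottle: Bystander, to be left alone: white plastic bottle, 60 mm across, 150 mm tall. Origin: centre of its underside.
- petri_dish: Bystander, to be left alone: clear closed dish, 90 mm across, 15 mm tall. Origin: centre of its underside.
- slide_mailer: Bystander, to be left alone: white plastic slide mailer, 80 x 34 x 14 mm, lying flat. Origin: centre of its underside.
- timer: Bystander, to be left alone: flat white bench timer, 60 x 60 x 20 mm. Origin: centre of its underside.
There are look-alikes about, which are no part of the job. What is shaped like the short_folder but green or purple is not meant.

How it is judged (in metres and radians):
On the way, in this order (a step that is already met when the one before it is completed fails the run):
1. the carton lies on its side across the ledge (angle between carton's own z axis and vertical between 1.45 and 1.69 rad and angle between the z axis of carton and the y axis of stand, either way round below 0.3 rad and x of carton_middle in the frame of stand between -0.068 and -0.03 m and y of carton_middle in the frame of stand between -0.05 and 0.045 m and z of carton_middle in the frame of stand between 0.024 and 0.04 m and linear speed of carton below 0.02 m/s and contact force between the fingers and carton below 0.1 N), for 0.2 s.
2. the long folder lies on the board with its label edge on the lowest line, released (x of long_folder_edge in the frame of board between -0.008 and 0.008 m and y of long_folder_edge in the frame of board between -0.015 and 0.015 m and z of long_folder_edge in the frame of board between -0.004 and 0.004 m and z of long_folder in the frame of board between -0.004 and 0.004 m and angle between the x axis of long_folder and the x axis of board, either way round below 0.14 rad and angle between the z axis of long_folder and the z axis of board, either way round below 0.1 rad and angle between long_folder's own z axis and vertical below 1 rad and x of long_folder in the frame of board above 0.03 m and contact force between the fingers and long_folder below 0.1 N and linear speed of long_folder below 0.02 m/s), for 0.2 s.
3. the middle folder lies on the board with its label edge on the middle line, released (x of middle_folder_edge in the frame of board between 0.032 and 0.048 m and y of middle_folder_edge in the frame of board between -0.015 and 0.015 m and z of middle_folder_edge in the frame of board between 0.004 and 0.012 m and z of middle_folder in the frame of board between 0.004 and 0.012 m and angle between the x axis of middle_folder and the x axis of board, either way round below 0.14 rad and angle between the z axis of middle_folder and the z axis of board, either way round below 0.1 rad and angle between middle_folder's own z axis and vertical below 1 rad and x of middle_folder in the frame of board above 0.07 m and contact force between the fingers and middle_folder below 0.1 N and linear speed of middle_folder below 0.02 m/s), for 0.2 s.
4. the short folder lies on the board with its label edge on the top line, released (x of short_folder_edge in the frame of board between 0.072 and 0.088 m and y of short_folder_edge in the frame of board between -0.015 and 0.015 m and z of short_folder_edge in the frame of board between 0.012 and 0.02 m and z of short_folder in the frame of board between 0.012 and 0.02 m and angle between the x axis of short_folder and the x axis of board, either way round below 0.14 rad and angle between the z axis of short_folder and the z axis of board, either way round below 0.1 rad and angle between short_folder's own z axis and vertical below 1 rad and x of short_folder in the frame of board above 0.11 m and contact force between the fingers and short_folder below 0.1 N and linear speed of short_folder below 0.02 m/s), for 0.2 s.
At the end, for the whole second after the job is handed in: Carton on its side across the ledge (within 0.3 rad, middle 30-68 mm before the lowest line). Folders flat, label up and downhill, straight to 0.14 rad, label edge within 8 mm of its line and 15 mm of mid-board: long lowest, middle one on it, short one on top. All released, at rest (all of step 1 and all of step 2 and all of step 3 and all of step 4); the robot touches nothing.
It fails at once if the carton is lifted (its middle more than 110 mm above the bench) instead of tipped (height (world z) of carton_middle above 0.11 m).
It fails at once if a bystander is moved more than 30 mm (distance of any of beaker, reagent_bottle, wash_bottle, petri_dish, slide_mailer, timer from where it was at the start of the episode above 0.03 m).
It also fails if it takes over 72 s, if anything falls off the work surface, if the arm or the gripper's body presses on something with over 40 N, if the wrist force passes 120 N, or if a joint passes its speed limit or range.

ROBOT

A 6-joint arm with a two-finger parallel gripper is mounted at the origin on the work surface. World frame = base frame: x ahead of the robot, y to its left, z up, the work surface at z = 0. Lengths are in m, angles in degrees, forces in N, time in s.
With the tool pointing down it reaches from about 0.4 to 0.825 m from the base axis. Payload 7 kg.
Tool frame: the origin (TCP) lies at the very end of the fingers, on their centre line; the grasp point (between the pads) lies 19 mm behind it (r.hold_point_z is the distance from the TCP to the grasp point, in m); z points along the fingers, y is the direction in which the jaws open and shut (so a half turn about z gives the same grasp; the last joint's range is limited). The gripper opens to 88 mm and grips with 3 to 60 N. Pads are 19 mm wide; open, the fingers measure 130 mm over their backs; the gripper's body (78 mm by 193 mm) begins 47 mm behind the grasp point.
Start: joints at [16.507, 20.546, 0.682, 0, -70.136, -16.507], TCP at [0.675, -0, 0.227] pointing down, gripper open.
Joint ranges: [-176.03, 176.03], [-82.01, 121.73], [-58.28, 71.71], [-173.87, 95.51], [-174.79, -0.11], [-173.66, 173.66]. Speed limits (degrees/s): [136.94, 136.94, 172.46, 180, 180, 180].

INTERFACE

Orientations are given as [roll, pitch, yaw] about the fixed x, y, z axes, in that order (R = Rz(yaw) Ry(pitch) Rx(roll)).
In Python, from plant import r gives the robot as it stands. The module is installed in compiled form; this text tells all that it offers.
- The arm moves only by the shell command python3 -m inch 'ROWS' [FORCE]. ROWS is text: rows parted by semicolons, each of 7 numbers parted by spaces: the shift along the tool's x, y, z in m, then the turn, a rotation vector about the tool's x, y, z in rad, then the opening, from 0 (shut) to 1 (fully open). In form: tx ty tz ax ay az jaw; .... A call has 1 to 20 rows; each row shifts and turns the commanded pose from where the row before left it, along the tool's axes as they then stand; what a row does not reach is not made up. A row lasts 1/12 s, in which the tool goes at most 41.7 mm and 7.16 degrees, less where a joint would pass 70% of its speed; a pose out of reach is approached as far as the arm can. A call with a gripper value outside its range is refused whole. The fingers move at their own pace and stop on an object; FORCE is the grip in N (left out, the last holds). Time passes only in rows, so rows that do not move let the fingers close. It gives the time, the measured TCP pose, the force and the opening at its end, in the units of the state.
- r.get_state(): the state, without advancing time (a new reading comes with each control period).
- r.capture(name): name is "scene" or "side" or "wrist"; returns the picture (480x640x3 uint8, red, green, blue); there is no depth.
- r.camera_params(name): a dict with "vfov" (degrees; the focal length in pixels is half the picture's height over the tangent of half this angle, whatever the lens; pixels are square), "cx", "cy" (the principal point, pixels), "R" (3x3) and "t" (3): a world point X has camera coordinates R X + t. Camera axes: x right, y down, z forward; pixel columns grow to the right and rows downward; lengths in m; the calibration is good to about 2 mm. A picture is of the moment at which its call begins: read the wrist's pose just before it. camera_params takes no time and is no camera call; for the wrist camera it gives the pose at the moment of the call.
- r.close_job(): hands the job in, once; it reports no verdict.
Trained networks look in the newest picture that a camera, given by its name, has taken for a name from the list of things; names that differ only in an ending like _2 or _b are one class to them, and where a whole thing is asked for, a point or a joint stands for the part that bears it (a point fixed in the world has none). Each returns a list of dicts, best first, with "p" (0 to 1); they miss things now and then, are a little off and sometimes report something else, mostly with a low value. They report only what shows in the picture. A call takes as long as a camera call. They do not tell look-alikes from the thing itself.
- r.recognise(target, camera): "xy" ([column, row] in pixels, amid what is visible of it).
The state is a dict: "time_s": time; "joints": joint angles; "qd": joint speeds; "joint_torque": joint torques, N m; "tcp_pos": TCP position; "eef_rot": TCP orientation; "contact_force": force on the tool from outside, world axes, zero at the start; "moment": the same for the moment, N m; "gripper_width": finger opening in m.
Only numpy, scipy, OpenCV 4.12 (cv2) and the standard library are available. Lean on these libraries where they do the work, as an engineer would, in place of code of your own. Each camera call takes 0.05 s, during which the arm holds its last target.

## Working session

There is one attempt and no reset: what is moved stays moved. The work goes in short steps, Python scripts to look and compute and a shell command to move; the robot and the scene stay as the last step left them, time stands still between calls to the robot, and variables do not carry over. Pictures are saved under pics/ and viewed, and the job is handed in when it is done.

```bash
mkdir -p pics
cat > h.py <<'E'
import numpy as np, cv2
from plant import r
from scipy.spatial.transform import Rotation as Ro
def snap(cam,name):
    p=r.camera_params(cam); im=r.capture(cam)
    cv2.imwrite('pics/%s.png'%name, cv2.cvtColor(im,cv2.COLOR_RGB2BGR))
    return im,p
def pix2plane(p,uv,z):
    f=240/np.tan(np.radians(p['vfov'])/2)
    R=np.array(p['R']);t=np.array(p['t'])
    d=R.T@np.array([(uv[0]-p['cx'])/f,(uv[1]-p['cy'])/f,1]); c=-R.T@t
    return c+d*(z-c[2])/d[2]
def proj(p,X):
    f=240/np.tan(np.radians(p['vfov'])/2)
    c=np.array(p['R'])@np.array(X)+np.array(p['t'])
    return np.array([p['cx']+f*c[0]/c[2],p['cy']+f*c[1]/c[2]])
E
python3 - <<'E'
from h import *
for c in ['scene','side','wrist']:
    im,p=snap(c,c+'0'); print(c,{k:np.round(v,3).tolist() for k,v in p.items()})
    for n in ['stand','carton','long_folder','middle_folder','short_folder']:
        print(n,[(np.round(d['xy']).tolist(),round(d['p'],2)) for d in r.recognise(n,c)][:6])
print(r.get_state())
E
```

```text
scene {'vfov': 57.337, 'cx': 314.201, 'cy': 232.033, 'R': [[-0.111, 0.994, 0.009], [0.658, 0.08, -0.749], [-0.745, -0.077, -0.663]], 't': [0.076, -0.285, 1.425]}
stand [([304.0, 292.0], 0.81)]
carton [([430.0, 260.0], 0.68)]
long_folder [([509.0, 270.0], 0.63)]
middle_folder [([432.0, 261.0], 0.84), ([429.0, 317.0], 0.19)]
short_folder [([180.0, 228.0], 0.71), ([151.0, 200.0], 0.71), ([134.0, 282.0], 0.63), ([507.0, 274.0], 0.38)]
side {'vfov': 57.081, 'cx': 318.182, 'cy': 242.015, 'R': [[0.789, -0.614, -0.014], [-0.483, -0.607, -0.631], [0.379, 0.505, -0.775]], 't': [-0.445, 0.28, 0.837]}
stand [([342.0, 231.0], 0.87)]
carton [([343.0, 282.0], 0.91)]
long_folder [([210.0, 164.0], 0.87), ([341.0, 282.0], 0.71)]
middle_folder [([238.0, 200.0], 0.78)]
short_folder [([470.0, 443.0], 0.94), ([394.0, 470.0], 0.66), ([398.0, 385.0], 0.59)]
wrist {'vfov': 65.076, 'cx': 312.749, 'cy': 245.765, 'R': [[-1.0, 0.001, 0.0], [0.001, 0.959, 0.285], [0.0, 0.285, -0.959]], 't': [0.673, -0.036, 0.391]}
stand [([368.0, 185.0], 0.89), ([524.0, 39.0], 0.51)]
carton [([527.0, 41.0], 0.89), ([339.0, 193.0], 0.37)]
long_folder []
middle_folder [([424.0, 397.0], 0.64), ([341.0, 192.0], 0.22)]
short_folder []
{'time_s': 0.9, 'joints': array([ 1.65070754e+01,  2.05433306e+01,  6.81478809e-01,  4.58999986e-05,
       -7.01363367e+01, -1.65076036e+01]), 'qd': array([ 0.02012816,  0.00754616, -0.04316702,  0.06255901, -0.03128595,
       -0.02812788]), 'joint_torque': array([ 1.20217184e-03, -5.82355893e+01,  2.93299681e+01,  7.00256735e+00,
        1.25993739e-02,  7.31535408e-06]), 'tcp_pos': array([ 6.74970016e-01, -1.93221599e-05,  2.26591954e-01]), 'eef_rot': array([-1.79998251e+02,  4.73333802e-04, -9.00005126e+01]), 'contact_force': array([-0.20189486,  0.22646656, -0.66117981]), 'moment': array([-0.03352208, -0.04142738, -0.02353594]), 'gripper_width': 0.08758731186813565}
```

View pics/scene0.png

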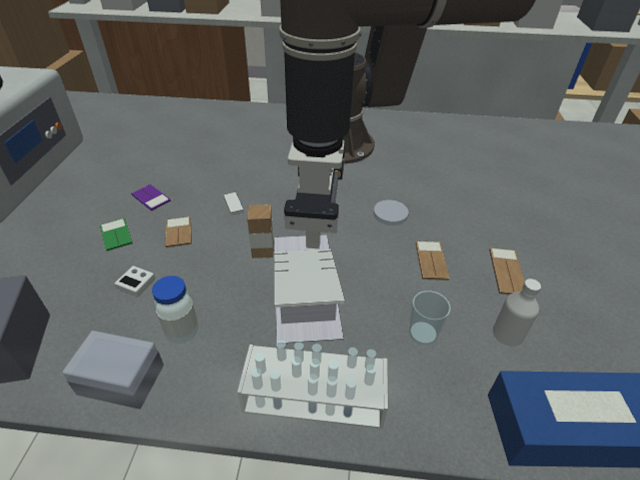

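View pics/side0.png

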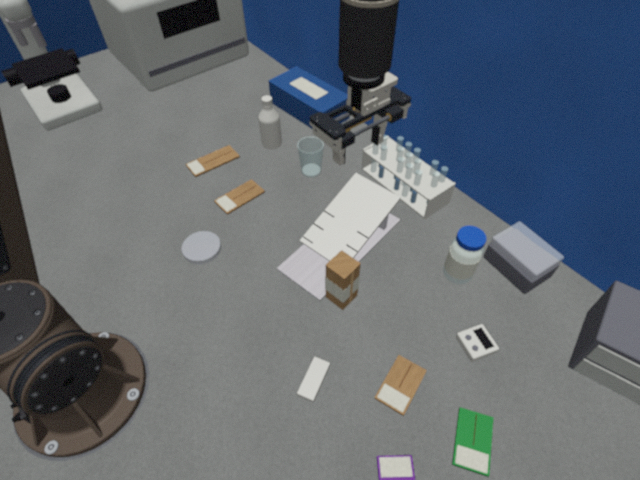

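View pics/wrist0.png

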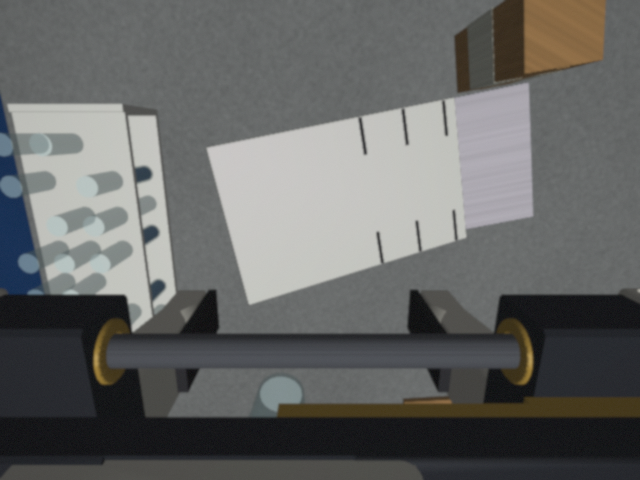

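The pictures show three brown folders. In the scene view they are at (432,260), (507,270) and (178,231); in the side view at (240,196), (213,160) and (401,385). The look-alikes are green (116,234) and purple (151,197), scene view. The carton is at (260,232), on the stand's -y side, and the board is at (305,275). Next I'll measure.

```bash
cat >> h.py <<'E'
def folder(img,p,uv,win=55,z=0.008):
    # rectify neighbourhood to the plane z at 0.5mm/px, segment brown+label, minAreaRect
    c=pix2plane(p,uv,z)[:2]; S=0.0005; N=400
    o=c-np.array([N/2*S,N/2*S])
    W=np.float32([o,[o[0]+N*S,o[1]],[o[0]+N*S,o[1]+N*S],[o[0],o[1]+N*S]])
    src=np.float32([proj(p,[w[0],w[1],z]) for w in W]); dst=np.float32([[0,0],[N,0],[N,N],[0,N]])
    H=cv2.getPerspectiveTransform(src,dst); rec=cv2.warpPerspective(img,H,(N,N),flags=cv2.INTER_LINEAR)
    f=rec.astype(int); brown=(f[...,0]-f[...,2]>25); white=(f.min(2)>150)
    return rec,brown,white,o,S
def fold_pose(img,p,uv,z=0.008):
    rec,b,w,o,S=folder(img,p,uv,z=z)
    m=(b|w).astype(np.uint8); m=cv2.morphologyEx(m,cv2.MORPH_OPEN,np.ones((5,5))); m=cv2.morphologyEx(m,cv2.MORPH_CLOSE,np.ones((9,9)))
    n,l,st,ce=cv2.connectedComponentsWithStats(m)
    k=max(range(1,n),key=lambda i:st[i,4]*(np.hypot(*(ce[i]-200))<80))
    cn=max(cv2.findContours((l==k).astype(np.uint8),cv2.RETR_EXTERNAL,cv2.CHAIN_APPROX_NONE)[0],key=cv2.contourArea)
    rc=cv2.minAreaRect(cn); bx=cv2.boxPoints(rc)*S+o
    e=bx[1]-bx[0]; g=bx[2]-bx[1]; L=e if np.hypot(*e)>np.hypot(*g) else g
    cen=bx.mean(0)
    wl=np.argwhere(w&(l==k)); wc=wl.mean(0)[::-1]*S+o if len(wl) else cen
    if L@(wc-cen)>0: L=-L
    return cen,np.hypot(*e)*1e3,np.hypot(*g)*1e3,np.degrees(np.arctan2(L[1],L[0])),np.hypot(*(wc-cen))*1e3
E
python3 - <<'E'
from h import *
I={}
pp={c:r.camera_params(c) for c in ['scene','side']}
for c in pp: I[c]=cv2.cvtColor(cv2.imread('pics/%s0.png'%c),cv2.COLOR_BGR2RGB)
for nm,a,b in [('A',(432,260),(240,196)),('B',(507,270),(213,160)),('S',(178,231),(401,385))]:
    for c,uv in (('scene',a),('side',b)):
        q=fold_pose(I[c],pp[c],uv); print(nm,c,np.round(q[0],4),np.round(q[1:],1))
for n in ['beaker','reagent_bottle','wash_bottle','petri_dish','slide_mailer','timer','carton']:
    for c in pp:
        d=r.recognise(n,c)
        if d: print(n,c,np.round(d[0]['xy']),round(d[0]['p'],2),np.round(pix2plane(pp[c],d[0]['xy'],0.05 if n not in('petri_dish','slide_mailer','timer') else .01),3))
# big crops
im=cv2.imread('pics/wrist0.png'); cv2.imwrite('pics/wcrop.png',cv2.resize(im[60:320,190:610],None,fx=1.9,fy=1.9,interpolation=cv2.INTER_CUBIC))
# candidate crop
im=cv2.imread('pics/scene0.png')
k=[cv2.resize(im[y-35:y+35,x-40:x+40],None,fx=4,fy=4) for x,y in [(432,260),(507,270),(178,231),(116,234)]]
cv2.imwrite('pics/cand.png',np.vstack([np.hstack(k[:2]),np.hstack(k[2:])]))
E
```

```text
A scene [0.5065 0.2547] [ 61.3 123.    3.9  45.2]
A side [0.5019 0.2541] [ 66.4 123.3   4.3  40.9]
B scene [0.5223 0.4402] [143.1  94.1  -1.5  21.5]
B side [0.5174 0.423 ] [142.2  68.   -1.7  51.4]
S scene [ 0.4818 -0.363 ] [ 60.9 103.5  19.4  36.5]
S side [ 0.4775 -0.3637] [ 61.2 102.4  19.3  30.9]
beaker scene [428. 318.] 0.66 [0.713 0.222 0.05 ]
beaker side [312. 157.] 0.78 [0.713 0.215 0.05 ]
reagent_bottle scene [176. 310.] 0.62 [ 0.751 -0.263  0.05 ]
reagent_bottle side [464. 255.] 0.93 [ 0.774 -0.252  0.05 ]
wash_bottle scene [519. 314.] 0.83 [0.684 0.399 0.05 ]
wash_bottle side [270. 130.] 0.93 [0.693 0.384 0.05 ]
petri_dish scene [391. 214.] 0.78 [0.355 0.163 0.01 ]
petri_dish side [203. 250.] 0.77 [0.34  0.151 0.01 ]
slide_mailer scene [232. 206.] 0.69 [ 0.369 -0.254  0.01 ]
slide_mailer side [316. 375.] 0.68 [ 0.362 -0.253  0.01 ]
timer scene [135. 282.] 0.9 [ 0.658 -0.397  0.01 ]
timer side [476. 345.] 0.95 [ 0.649 -0.401  0.01 ]
carton scene [430. 260.] 0.68 [0.555 0.239 0.05 ]
carton side [343. 282.] 0.91 [ 0.521 -0.141  0.05 ]
```

View pics/wcrop.png

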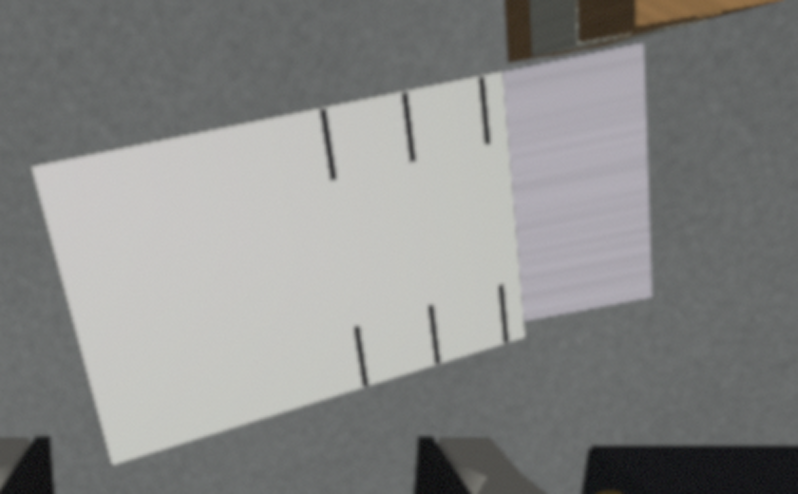

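View pics/cand.png

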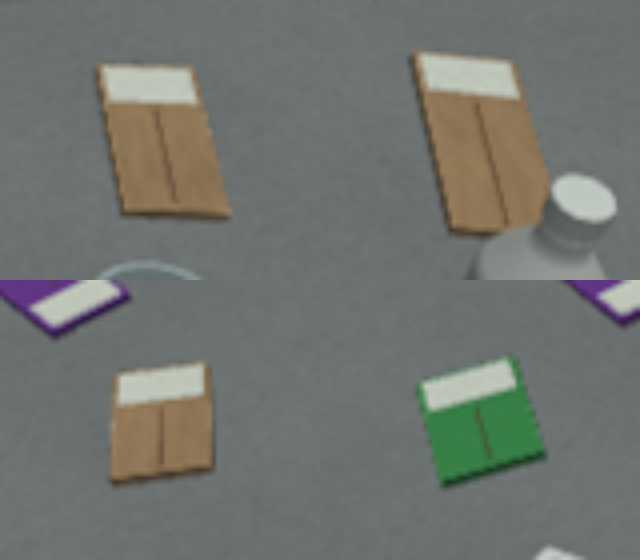

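```bash
cat >> h.py <<'E'
from scipy.optimize import least_squares
TH=0.31
def b2s(b): # board->stand
    c,s=np.cos(TH),np.sin(TH); return np.array([b[0]*c-b[2]*s, b[1], 0.036+b[0]*s+b[2]*c])
def s2w(q,X):
    c,s=np.cos(q[2]),np.sin(q[2]); return np.array([q[0]+c*X[0]-s*X[1],q[1]+s*X[0]+c*X[1],X[2]])
E
python3 - <<'E'
from h import *
p=r.camera_params('wrist')
C=lambda u,v:np.array([u/1.9+190,v/1.9+60])-0.25
pts=[]
bp=lambda x,y,u,v:pts.append((b2s([x,y,0]),C(u,v)))
bp(.205,-.065,32,166);bp(.205,.065,113,465);bp(-.012,-.065,502,72);bp(-.012,.065,525,339)
for x,a in ((0,[(482,78),(488,143),(501,286),(506,342)]),(.04,[(405,93),(412,160),(431,306),(438,362)]),(.08,[(323,110),(333,179),(357,326),(366,385)])):
    for y,(u,v) in zip([-.064,-.034,.034,.064],a): bp(x,y,u,v)
pts.append((np.array([-.09,-.065,.006]),C(643,44)));pts.append((np.array([-.09,.065,.006]),C(652,297)))
f=lambda q:np.concatenate([proj(p,s2w(q,X))-uv for X,uv in pts])
s=least_squares(f,[.6,0,.2]); print(s.x,np.degrees(s.x[2]));print(np.round(s.fun.reshape(-1,2),1).tolist())
q=s.x
im=[(c,cv2.imread('pics/%s0.png'%c),r.camera_params(c)) for c in('scene','side')]
for c,i,pc in im:
    for b in [[x,y,0] for x in(-.012,0,.04,.08,.205) for y in(-.065,.065)]:
        cv2.circle(i,tuple(int(round(k)) for k in proj(pc,s2w(q,b2s(b)))),1,(0,0,255),-1)
    for b in [[-.09,-.065,.006],[-.09,.065,.006]]: cv2.circle(i,tuple(int(round(k)) for k in proj(pc,s2w(q,b))),1,(0,255,0),-1)
    # hypothetical carton: centre stand (-.05,-.0915)
    for z in(0,.12):
        for dx in(-.025,.025):
            for dy in(-.025,.025): cv2.circle(i,tuple(int(round(k)) for k in proj(pc,s2w(q,[-.05+dx,-.0915+dy,z]))),1,(255,0,255),-1)
a=cv2.resize(im[0][1][190:350,230:360],(390,480));b=cv2.resize(im[1][1][165:315,265:400],(405,450))
b=cv2.copyMakeBorder(b,0,30,0,0,cv2.BORDER_CONSTANT)
cv2.imwrite('pics/fit.png',np.hstack([a,b]))
E
```

```text
[ 0.54795913 -0.04287086  0.19438273] 11.13731013049744
[[-0.8, -0.3], [-0.7, 0.8], [0.8, -0.7], [0.5, -0.5], [-0.3, -0.3], [-0.2, 0.8], [-0.1, -0.5], [0.0, 0.2], [-0.2, -0.1], [0.5, 0.8], [-0.2, -0.5], [-0.2, 0.8], [-0.0, -0.4], [0.4, 0.4], [-0.4, 0.2], [-0.3, 0.4], [1.0, -0.9], [0.5, 0.5]]
```

View pics/fit.png

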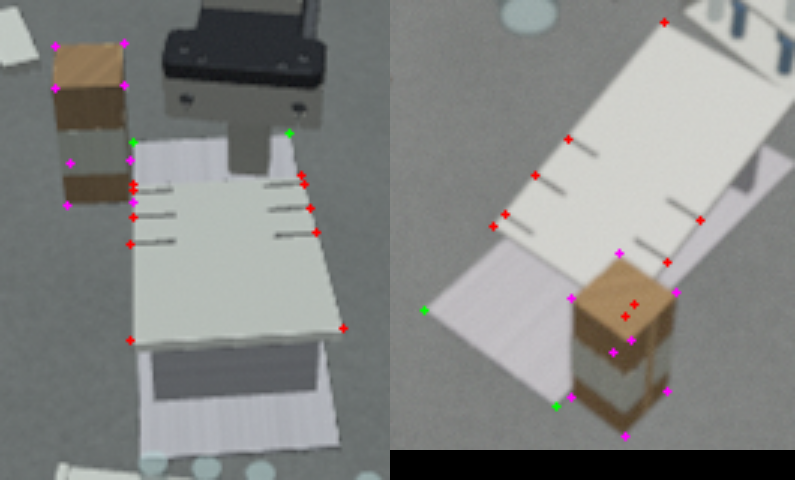

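The stand fit is good, with residuals under 1 px: origin (0.548,-0.043), yaw 11.14°. The carton matches stand coordinates (-0.05,-0.0915). By length, the folder at scene (507,270) is the long one, (432,260) the middle one, and the brown one at (178,231) the short one. Next, the carton push.

```bash
cat >> h.py <<'E'
Q=np.array([.54796,-.04287,.19438])
def delta(tp,tR):
    """tool-frame shift & rotvec (after rotation) to target"""
    s=r.get_state(); R0=Ro.from_euler('xyz',s['eef_rot'],degrees=True); 
    rv=(R0.inv()*tR).as_rotvec(); d=np.array(tp)-s['tcp_pos']
    print('t',round(s['time_s'],2),'tcp',np.round(s['tcp_pos'],4),'rot',np.round(s['eef_rot'],2),'w',round(s['gripper_width'],4),'F',np.round(s['contact_force'],1))
    print('shift before-turn axes mm',np.round(R0.inv().apply(d)*1e3,1),'turn rad',np.round(rv,4),'| shift in target axes mm',np.round(tR.inv().apply(d)*1e3,1))
def Rdown(yaw,tilt=0.):
    # tool z down, tool x at world yaw (rad); tilt about tool y
    return Ro.from_euler('z',yaw)*Ro.from_euler('x',np.pi)
E
python3 - <<'E'
from h import *
R=Rdown(Q[2]-np.pi/2)
a=s2w(Q,[-.05,-.155,.105]);print(a);delta(a,R)
delta(s2w(Q,[-.05,-.155,.2266]),R)
E
```

```text
[ 0.52884115 -0.20460889  0.105     ]
t 1.6 tcp [ 0.675  -0.      0.2266] rot [-180.    0.  -90.] w 0.088 F [-0.1 -0.7 -0.2]
shift before-turn axes mm [204.6 146.1 121.6] turn rad [-0.      0.     -0.1944] | shift in target axes mm [172.5 182.9 121.6]
t 1.6 tcp [ 0.675  -0.      0.2266] rot [-180.    0.  -90.] w 0.088 F [-0.1 -0.7 -0.2]
shift before-turn axes mm [204.6 146.1  -0. ] turn rad [-0.      0.     -0.1944] | shift in target axes mm [172.5 182.9  -0. ]
```

```bash
python3 -m inch '0 0 0 0 0 -0.0972 0; 0 0 0 0 0 -0.0972 0; 0.0216 0.0229 0 0 0 0 0; 0.0216 0.0229 0 0 0 0 0; 0.0216 0.0229 0 0 0 0 0; 0.0216 0.0229 0 0 0 0 0; 0.0216 0.0229 0 0 0 0 0; 0.0216 0.0229 0 0 0 0 0; 0.0216 0.0229 0 0 0 0 0; 0.0216 0.0229 0 0 0 0 0; 0 0 0.0243 0 0 0 0; 0 0 0.0243 0 0 0 0; 0 0 0.0243 0 0 0 0; 0 0 0.0243 0 0 0 0; 0 0 0.0243 0 0 0 0; 0 0 0 0 0 0 0; 0 0 0 0 0 0 0' 20
python3 - <<'E'
from h import *
delta(s2w(Q,[-.05,-.155,.105]),Rdown(Q[2]-np.pi/2))
for c in('side','scene'): snap(c,c+'1')
a=cv2.imread('pics/side1.png')[150:400,200:500]; b=cv2.imread('pics/scene1.png')[120:370,170:470]
cv2.imwrite('pics/pre.png',cv2.resize(np.hstack([a,b]),None,fx=1.33,fy=1.33))
E
```

```text
time_s: 3.02
tcp_pos: [0.528, -0.205, 0.1045]
eef_rot: [179.8, 0.0, -78.9]
contact_force: [0.7, -0.2, -0.3]
gripper_width: 0.0005
t 3.02 tcp [ 0.528  -0.205   0.1045] rot [ 1.7985e+02  2.0000e-02 -7.8850e+01] w 0.0005 F [ 0.7 -0.2 -0.3]
shift before-turn axes mm [-0.2 -0.9 -0.5] turn rad [0.0027 0.0004 0.0002] | shift in target axes mm [-0.2 -1.  -0.5]
```

View pics/pre.png

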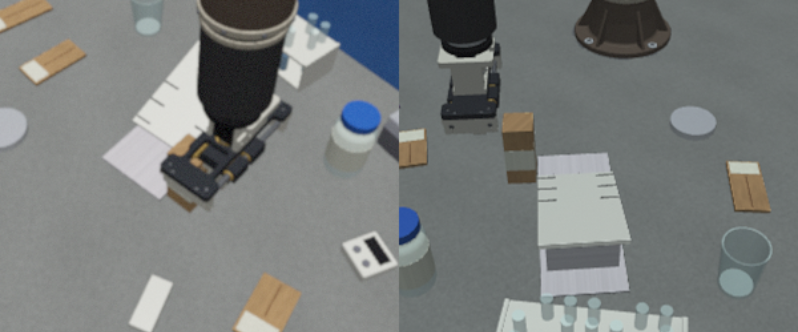

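The closed fingers stand to the right of the carton (crop (520,148)), near its top. Next I push gently.

```bash
python3 -m inch '-0.008 0 0 0 0 0 0; -0.008 0 0 0 0 0 0; -0.008 0 0 0 0 0 0; -0.006 0 0 0 0 0 0; -0.006 0 0 0 0 0 0; -0.006 0 0 0 0 0 0; -0.006 0 0 0 0 0 0; -0.006 0 0 0 0 0 0; -0.006 0 0 0 0 0 0; -0.006 0 0 0 0 0 0'
python3 - <<'E'
from h import *
for c in('side','scene'): snap(c,c+'2')
a=cv2.imread('pics/side2.png')[150:400,200:500]; b=cv2.imread('pics/scene2.png')[120:370,170:470]
cv2.imwrite('pics/push.png',cv2.resize(np.hstack([a,b]),None,fx=1.33,fy=1.33))
E
```

```text
time_s: 3.95
tcp_pos: [0.5156, -0.1396, 0.1049]
eef_rot: [180.0, 0.0, -78.9]
contact_force: [0.6, 0.4, -0.3]
gripper_width: 0.0004
```

View pics/push.png

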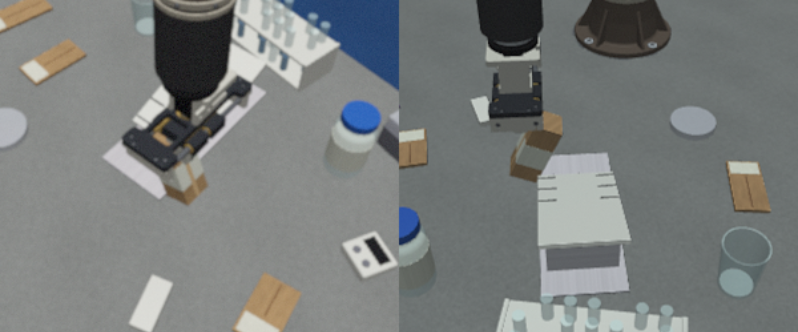

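The carton is tipping at about 25° over the plate's edge. I keep pushing.

```bash
python3 -m inch '-0.006 0 0 0 0 0 0; -0.006 0 0 0 0 0 0; -0.006 0 0 0 0 0 0; -0.006 0 0 0 0 0 0; 0 0 0 0 0 0 0; 0 0 0 0 0 0 0; 0 0 0 0 0 0 0; 0 0 0 0 0 0 0; 0 0 -0.02 0 0 0 0; 0 0 -0.03 0 0 0 0; 0 0 -0.03 0 0 0 0'
python3 - <<'E'
from h import *
for c in('side','scene'): snap(c,c+'3')
a=cv2.imread('pics/side3.png')[150:400,200:500]; b=cv2.imread('pics/scene3.png')[120:370,170:470]
cv2.imwrite('pics/push3.png',cv2.resize(np.hstack([a,b]),None,fx=1.33,fy=1.33))
E
```

```text
time_s: 4.97
tcp_pos: [0.5105, -0.117, 0.1853]
eef_rot: [179.9, 0.0, -78.9]
contact_force: [1.6, -0.2, 0.5]
gripper_width: 0.0007
```

View pics/push3.png

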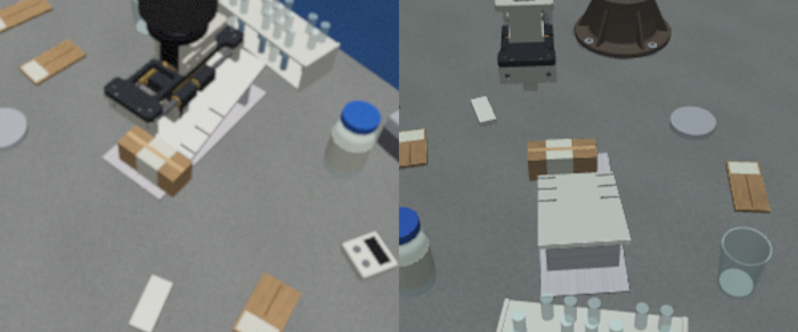

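Run:
```python
from h import *
for cy in(-.02,-.01):
  out=[]
  for c,(x0,y0,x1,y1) in(('scene',(270,200,400,300)),('side',(270,200,370,320))):
    i=cv2.imread('pics/%s3.png'%c);pc=r.camera_params(c)
    i=cv2.resize(i[y0:y1,x0:x1],None,fx=4,fy=4)
    for z in(.006,.056):
      for dx in(-.025,.025):
        for dy in(-.06,.06):
          u=(proj(pc,s2w(Q,[-.05+dx,cy+dy,z]))-[x0,y0])*4+1.5
          cv2.circle(i,tuple(int(round(k)) for k in u),3,(255,0,255),-1)
    out.append(i[:400,:400])
  cv2.imwrite('pics/cart%d.png'%(cy*-1000),np.hstack(out))
```

```text
(no output)
```

View pics/cart10.png

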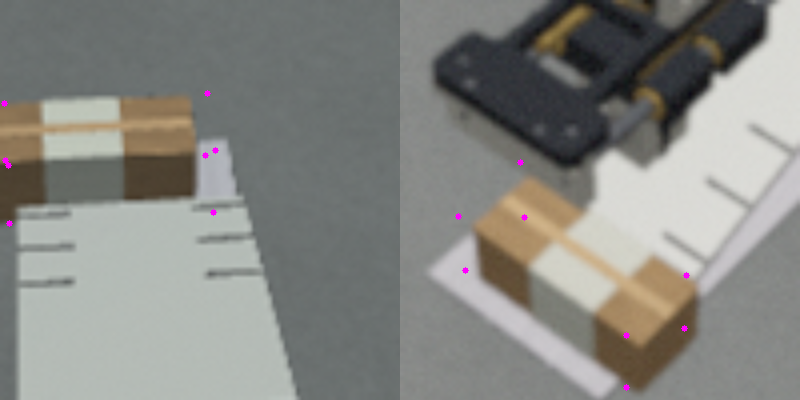

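Run:
```python
from h import *
ps=r.camera_params('scene');pd=r.camera_params('side')
S=lambda u,v:(np.array([u,v])-1.5)/4+[270,200]
D=lambda u,v:(np.array([u-400,v])-1.5)/4+[270,200]
P=[(ps,(-.025,.06,.056),S(190,97)),(ps,(.025,.06,.056),S(195,154)),(ps,(.025,.06,.006),S(197,197)),
(pd,(.025,.06,.056),D(535,178)),(pd,(-.025,.06,.056),D(475,230)),(pd,(-.025,-.06,.056),D(640,347)),(pd,(.025,-.06,.056),D(697,290)),(pd,(-.025,-.06,.006),D(637,390)),(pd,(-.025,.06,.006),D(482,277))]
def f(q):
    return np.concatenate([proj(p,s2w(Q,s2w(q,X)))-uv for p,X,uv in P])
s=least_squares(f,[-.05,-.01,0],x_scale=[.01,.01,.1]);print(s.x,np.round(s.fun.reshape(-1,2),1).tolist())
# long folder grasp
for B in [(0.5174,.4235)]:
    delta([*B,.15],Rdown(np.radians(180-1.7)));delta([*B,.15],Rdown(np.radians(-1.7)))
print(r.get_state()['joints'])
```

```text
[-0.0508812  -0.02052558 -0.00293629] [[-0.3, -0.9], [0.3, -1.1], [-0.5, 3.8], [-0.5, -1.3], [-0.9, -0.8], [-0.1, 0.1], [0.9, -0.7], [0.5, 2.2], [-1.2, 0.9]]
t 5.07 tcp [ 0.5142 -0.1171  0.19  ] rot [-1.7954e+02 -1.1000e-01 -7.8830e+01] w 0.0007 F [ 0.6 -0.  -0. ]
shift before-turn axes mm [-529.8 -107.5   39.8] turn rad [-0.0075  0.0058  1.7954] | shift in target axes mm [ 12.8 540.4  40. ]
t 5.07 tcp [ 0.5142 -0.1171  0.19  ] rot [-1.7954e+02 -1.1000e-01 -7.8830e+01] w 0.0007 F [ 0.6 -0.  -0. ]
shift before-turn axes mm [-529.8 -107.5   39.8] turn rad [-0.0054 -0.0071 -1.3462] | shift in target axes mm [ -12.8 -540.4   40. ]
[  8.57348975   7.97444857 -21.32109476   0.10836436 -60.24082177
   2.54308326]
```

The carton lies across the ledge at stand (-0.051,-0.021), within limits. Next, to the long folder: turn first, then travel.

```bash
python3 -m inch '0 0 0 0 0 0.1197 1; 0 0 0 0 0 0.1197 1; 0 0 0 0 0 0.1197 1; 0 0 0 0 0 0.1197 1; 0 0 0 0 0 0.1197 1; 0 0 0 0 0 0.1197 1; 0 0 0 0 0 0.1197 1; 0 0 0 0 0 0.1197 1; 0 0 0 0 0 0.1197 1; 0 0 0 0 0 0.1197 1; 0 0 0 0 0 0.1197 1; 0 0 0 0 0 0.1197 1; 0 0 0 0 0 0.1197 1; 0 0 0 0 0 0.1197 1; 0 0 0 0 0 0.1197 1'
python3 -m inch '0.0008 0.036 0 0 0 0 1; 0.0008 0.036 0 0 0 0 1; 0.0008 0.036 0 0 0 0 1; 0.0008 0.036 0 0 0 0 1; 0.0008 0.036 0 0 0 0 1; 0.0008 0.036 0 0 0 0 1; 0.0008 0.036 0 0 0 0 1; 0.0008 0.036 0 0 0 0 1; 0.0008 0.036 0 0 0 0 1; 0.0008 0.036 0 0 0 0 1; 0.0008 0.036 0 0 0 0 1; 0.0008 0.036 0 0 0 0 1; 0.0008 0.036 0 0 0 0 1; 0.0008 0.036 0 0 0 0 1; 0.0008 0.036 0 0 0 0 1; 0 0 0 0 0 0 1; 0 0 0 0 0 0 1'
python3 - <<'E'
from h import *
delta([.5198,.4235,.003],Rdown(np.radians(178.3)))
for c in('wrist','scene'): im,p=snap(c,c+'4')
E
```

```text
time_s: 6.32
tcp_pos: [0.5111, -0.1169, 0.1847]
eef_rot: [180.0, -0.0, 177.9]
contact_force: [0.6, -0.3, 0.8]
gripper_width: 0.0872
time_s: 7.73
tcp_pos: [0.5152, 0.4249, 0.1835]
eef_rot: [-179.9, -0.1, 178.4]
contact_force: [0.7, -1.4, -0.3]
gripper_width: 0.0877
t 7.73 tcp [0.5152 0.4249 0.1835] rot [-1.7993e+02 -6.0000e-02  1.7836e+02] w 0.0877 F [ 0.7 -1.4 -0.3]
shift before-turn axes mm [ -4.8  -1.1 180.5] turn rad [-0.0013 -0.001   0.0011] | shift in target axes mm [ -4.7  -1.3 180.5]
```

View pics/wrist4.png

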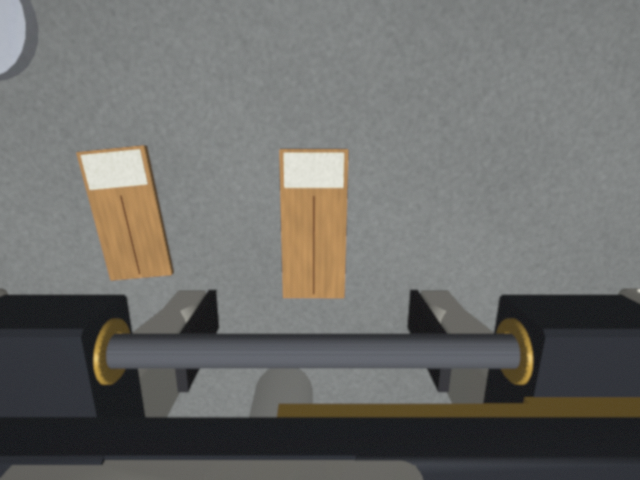

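View pics/scene4.png

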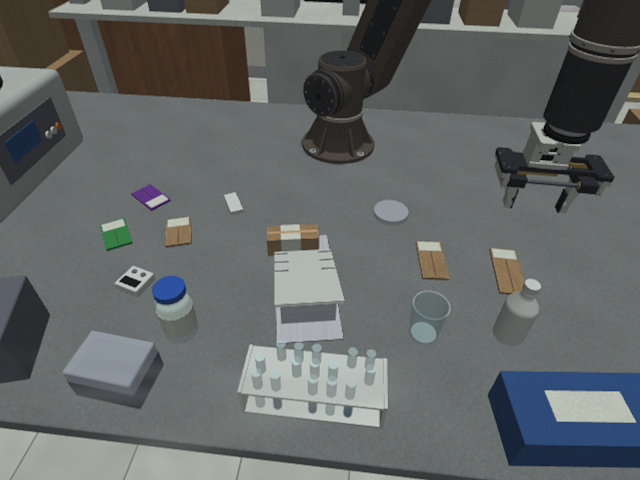

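The wrist view shows the long folder centred at (314,223) between the fingers, and the middle one at (125,213). I measure both here.

Run:
```python
from h import *
im=cv2.cvtColor(cv2.imread('pics/wrist4.png'),cv2.COLOR_BGR2RGB);p=r.camera_params('wrist')
for n,uv in(('long',(314,223)),('mid',(125,213))):
    q=fold_pose(im,p,uv); print(n,np.round(q[0],4),np.round(q[1:],1))
q=fold_pose(im,p,(314,223))
delta([*q[0],.003],Rdown(np.radians(180+q[3])))
```

```text
long [0.5187 0.4221] [140.9  60.9  -1.8  51.8]
mid [0.5027 0.2532] [ 62.3 120.8   3.7  41.9]
t 7.83 tcp [0.5154 0.4229 0.1843] rot [-1.7994e+02 -4.0000e-02  1.7826e+02] w 0.0876 F [ 0.9 -0.7 -0.7]
shift before-turn axes mm [ -3.5  -0.5 181.3] turn rad [-0.001  -0.0008  0.0015] | shift in target axes mm [ -3.3  -0.7 181.3]
```

```bash
python3 -m inch '-0.0034 -0.0006 0.025 0 0 0 1; 0 0 0.025 0 0 0 1; 0 0 0.025 0 0 0 1; 0 0 0.025 0 0 0 1; 0 0 0.025 0 0 0 1; 0 0 0.025 0 0 0 1; 0 0 0.018 0 0 0 1; 0 0 0.009 0 0 0 1; 0 0 0.0045 0 0 0 1; 0 0 0 0 0 0 1; 0 0 0 0 0 0 1'
python3 - <<'E'
from h import *
delta([.5187,.4221,.0025],Rdown(np.radians(178.2)))
snap('wrist','wrist5')
E
```

```text
time_s: 8.75
tcp_pos: [0.5196, 0.4229, 0.0047]
eef_rot: [179.9, 0.1, 178.3]
contact_force: [-0.2, -0.1, 0.8]
gripper_width: 0.0878
t 8.75 tcp [0.5196 0.4229 0.0047] rot [1.7994e+02 6.0000e-02 1.7825e+02] w 0.0878 F [-0.2 -0.1  0.8]
shift before-turn axes mm [ 0.9 -0.8  2.2] turn rad [0.001  0.001  0.0009] | shift in target axes mm [ 0.9 -0.8  2.2]
```

View pics/wrist5.png

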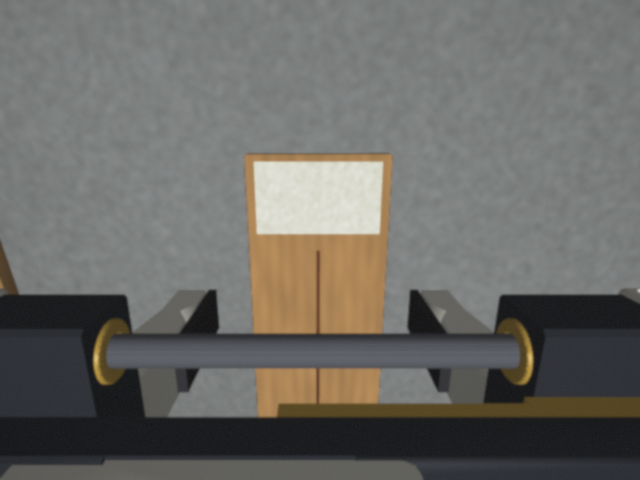

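The folder is straddled evenly, with its label at (318,198). I go down 2 mm and grip.

```bash
python3 -m inch '0.0004 -0.0006 0.002 0 0 0 1; 0 0 0 0 0 0 0.6; 0 0 0 0 0 0 0.6; 0 0 0 0 0 0 0.6; 0 0 0 0 0 0 0.6; 0 0 0 0 0 0 0.6; 0 0 0 0 0 0 0.6; 0 0 0 0 0 0 0.6; 0 0 0 0 0 0 0.6; 0 0 0 0 0 0 0.6; 0 0 0 0 0 0 0.6' 20
python3 - <<'E'
from h import *
im,p=snap('wrist','wrist6')
# label edge on bench: find bright label top edge
s=r.get_state();print(s['tcp_pos'],s['contact_force'],s['gripper_width'])
cv2.imwrite('pics/wrist6c.png',cv2.resize(im[130:430,200:440,::-1],None,fx=2,fy=2))
E
```

```text
time_s: 9.72
tcp_pos: [0.5187, 0.4225, 0.0018]
eef_rot: [180.0, 0.0, 178.3]
contact_force: [-1.6, 0.8, 2.2]
gripper_width: 0.0598
[0.51864867 0.42245481 0.00178493] [-1.05755976  0.82776431  2.44159163] 0.059706118947457636
```

View pics/wrist6c.png

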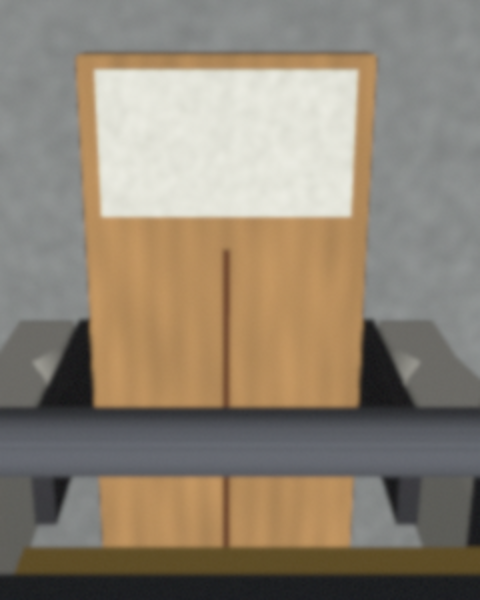

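```bash
cat >> h.py <<'E'
def Rstand(): return Ro.from_euler('z',Q[2])
def Rboard(): return Rstand()*Ro.from_euler('y',-TH)
def Rplace():
    M=Rboard().as_matrix(); return Ro.from_matrix(np.c_[-M[:,0],M[:,1],-M[:,2]])
def bw(b): return s2w(Q,b2s(b))
def w2b(X): return Rboard().inv().apply(np.array(X)-bw([0,0,0]))
E
python3 - <<'E'
from h import *
p=r.camera_params('wrist');s=r.get_state();R0=Ro.from_euler('xyz',s['eef_rot'],degrees=True)
e=pix2plane(p,(313.5,156.5),.008);print('edge in tool',R0.inv().apply(e-s['tcp_pos']))
print(bw([.07,0,0]),Rplace().as_euler('xyz',degrees=True))
delta(bw([.07,0,.09]),Rplace())
E
```

```text
edge in tool [ 0.07017368 -0.00046851 -0.00623558]
[ 0.61336792 -0.02999342  0.0573541 ] [-180.           17.76169165 -168.86284638]
t 9.77 tcp [0.5186 0.4225 0.0018] rot [1.7997e+02 2.0000e-02 1.7827e+02] w 0.0597 F [-1.1  0.8  2.4]
shift before-turn axes mm [ -81.6 -455.4 -141.5] turn rad [-0.0344 -0.3084 -0.2228] | shift in target axes mm [ -22.2 -462.2 -141.2]
```

```bash
python3 -m inch '0 0 -0.01 0 0 0 0.6; 0 0 -0.02 0 0 0 0.6; 0 0 -0.03 0 0 0 0.6; 0 0 -0.035 0 0 0 0.6; 0 0 -0.035 0 0 0 0.6; 0 0 -0.035 0 0 0 0.6; 0 0 -0.03 0 0 0 0.6; 0 0 0 0 0 0 0.6'
python3 -m inch '-0.0063 -0.035 0 0 0 0 0.6; -0.0063 -0.035 0 0 0 0 0.6; -0.0063 -0.035 0 0 0 0 0.6; -0.0063 -0.035 0 0 0 0 0.6; -0.0063 -0.035 0 0 0 0 0.6; -0.0063 -0.035 0 0 0 0 0.6; -0.0063 -0.035 0 0 0 0 0.6; -0.0063 -0.035 0 0 0 0 0.6; -0.0063 -0.035 0 0 0 0 0.6; -0.0063 -0.035 0 0 0 0 0.6; -0.0063 -0.035 0 0 0 0 0.6; -0.0063 -0.035 0 0 0 0 0.6; -0.0063 -0.035 0 0 0 0 0.6; 0 0 0 -0.0086 -0.0771 -0.0557 0.6; 0 0 0 -0.0086 -0.0771 -0.0557 0.6; 0 0 0 -0.0086 -0.0771 -0.0557 0.6; 0 0 0 -0.0086 -0.0771 -0.0557 0.6; 0 0 0 0 0 0 0.6; 0 0 0 0 0 0 0.6'
python3 - <<'E'
from h import *
delta(bw([.07,0,.03]),Rplace())
im,p=snap('wrist','wrist7'); print(r.get_state()['joints'])
E
```

```text
time_s: 10.43
tcp_pos: [0.5209, 0.4239, 0.2049]
eef_rot: [179.6, 0.4, 178.3]
contact_force: [0.9, 0.1, -0.2]
gripper_width: 0.0594
time_s: 12.02
tcp_pos: [0.585, -0.0358, 0.1968]
eef_rot: [-180.0, 17.7, -168.9]
contact_force: [-0.2, -0.4, -1.0]
gripper_width: 0.0595
t 12.02 tcp [ 0.585  -0.0358  0.1968] rot [-179.99   17.7  -168.91] w 0.0595 F [-0.2 -0.4 -1. ]
shift before-turn axes mm [ 14.9   0.2 111.7] turn rad [-0.0005 -0.0011 -0.0008] | shift in target axes mm [ 15.    0.2 111.7]
[ 16.78164962   3.89220745 -28.66263271   2.73527834 -39.84503447
 -97.52834633]
```

View pics/wrist7.png

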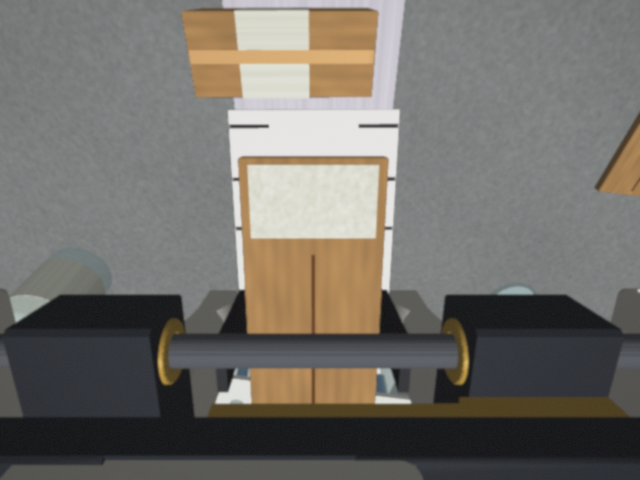

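```bash
python3 -m inch '0.003 0 0.0224 0 0 0 0.6; 0.003 0 0.0224 0 0 0 0.6; 0.003 0 0.0224 0 0 0 0.6; 0.003 0 0.0224 0 0 0 0.6; 0.003 0 0.0224 0 0 0 0.6; 0 0 0 0 0 0 0.6; 0 0 0 0 0 0 0.6'
python3 - <<'E'
from h import *
delta(bw([.07,0,.003]),Rplace())
im,p=snap('wrist','wrist8')
o=im[...,::-1].copy()
for b in [(x,y,0) for x in(0,.04,.08) for y in(-.064,-.034,.034,.064)]:
    u=proj(p,bw(b)); cv2.circle(o,tuple(int(round(k)) for k in u),1,(0,0,255),-1)
cv2.imwrite('pics/wrist8o.png',cv2.resize(o[0:330,160:480],None,fx=1.8,fy=1.8))
E
```

```text
time_s: 12.65
tcp_pos: [0.606, -0.0313, 0.0841]
eef_rot: [-179.9, 17.5, -168.9]
contact_force: [-0.1, -0.5, 0.2]
gripper_width: 0.0601
t 12.65 tcp [ 0.606  -0.0313  0.0841] rot [-179.95   17.52 -168.87] w 0.0601 F [-0.1 -0.5  0.2]
shift before-turn axes mm [ 0.9 -0.1 24.8] turn rad [-0.0009 -0.0042 -0.0001] | shift in target axes mm [ 1.1 -0.1 24.7]
```

View pics/wrist8o.png

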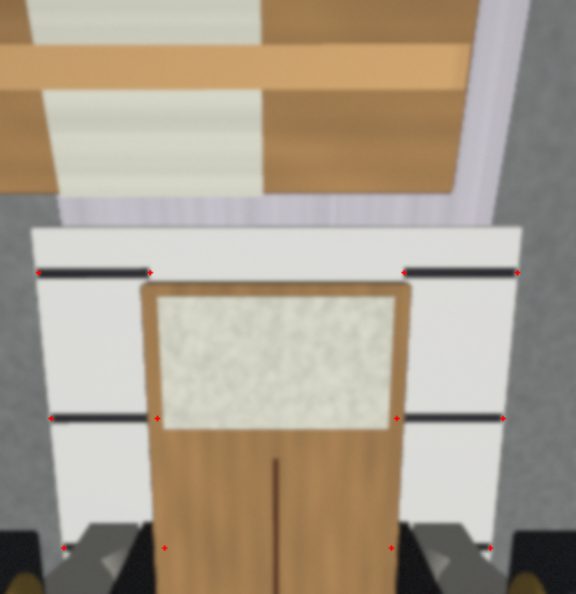

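The predicted line ends fall on the dashes. I lower and check the force.

```bash
python3 -m inch '0.001 0 0.008 0 -0.0042 0 0.6; 0 0 0.008 0 0 0 0.6; 0 0 0.005 0 0 0 0.6; 0 0 0.002 0 0 0 0.6; 0 0 0 0 0 0 0.6; 0 0 0 0 0 0 0.6'
python3 - <<'E'
from h import *
delta(bw([.07,0,.002]),Rplace())
E
```

```text
time_s: 13.2
tcp_pos: [0.6123, -0.0301, 0.0635]
eef_rot: [-180.0, 18.0, -168.9]
contact_force: [0.1, -0.3, -0.9]
gripper_width: 0.0595
t 13.2 tcp [ 0.6123 -0.0301  0.0635] rot [-179.97   17.99 -168.86] w 0.0595 F [ 0.1 -0.3 -0.9]
shift before-turn axes mm [ 0.8 -0.1  4.1] turn rad [-0.0004  0.004   0.    ] | shift in target axes mm [ 0.8 -0.1  4.1]
```

```bash
python3 -m inch '0 0 0.0015 0 0.002 0 0.6; 0 0 0.0015 0 0 0 0.6; 0 0 0.001 0 0 0 0.6; 0 0 0 0 0 0 0.6; 0 0 0 0 0 0 0.6'
python3 - <<'E'
from h import *
delta(bw([.07,0,.002]),Rplace())
im,p=snap('wrist','wrist9')
cv2.imwrite('pics/wrist9c.png',cv2.resize(im[0:330,160:480,::-1],None,fx=1.8,fy=1.8))
E
```

```text
time_s: 13.62
tcp_pos: [0.6133, -0.0299, 0.0593]
eef_rot: [-180.0, 17.9, -168.9]
contact_force: [0.1, -0.1, -0.9]
gripper_width: 0.0596
t 13.62 tcp [ 0.6133 -0.0299  0.0593] rot [-179.98   17.86 -168.86] w 0.0596 F [ 0.1 -0.1 -0.9]
shift before-turn axes mm [ 0.5 -0.1 -0.2] turn rad [-0.0004  0.0017  0.    ] | shift in target axes mm [ 0.5 -0.1 -0.2]
```

View pics/wrist9c.png

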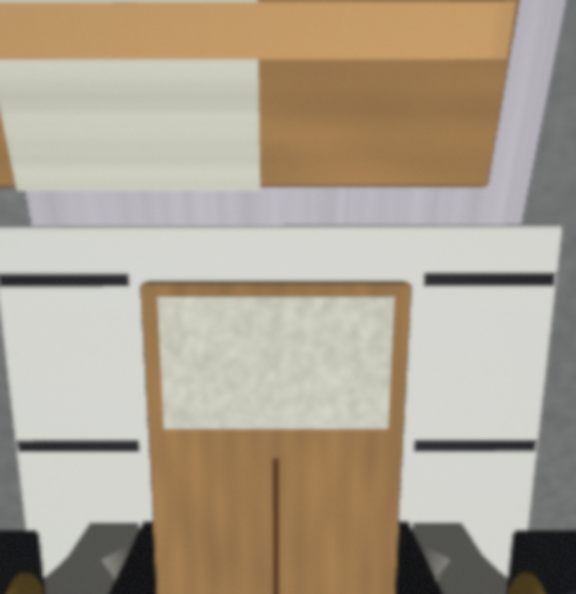

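The edge is at the line, with no contact force yet. I press 1 mm more and release.

```bash
python3 -m inch '0 0 0.0007 0 0 0 0.6; 0 0 0.0003 0 0 0 0.6; 0 0 0 0 0 0 0.6; 0 0 0 0 0 0 0.7; 0 0 0 0 0 0 0.7; 0 0 0 0 0 0 0.85; 0 0 0 0 0 0 0.85; 0 0 0 0 0 0 0.85; 0 0 0 0 0 0 0.85'
python3 - <<'E'
from h import *
delta(bw([.07,0,.002]),Rplace())
im,p=snap('wrist','wrist10')
cv2.imwrite('pics/wrist10c.png',cv2.resize(im[0:330,160:480,::-1],None,fx=1.8,fy=1.8))
E
```

```text
time_s: 14.42
tcp_pos: [0.6136, -0.0298, 0.0583]
eef_rot: [-180.0, 17.9, -168.9]
contact_force: [0.5, 0.1, 0.4]
gripper_width: 0.0735
t 14.42 tcp [ 0.6136 -0.0298  0.0583] rot [-179.98   17.87 -168.86] w 0.0735 F [0.5 0.1 0.4]
shift before-turn axes mm [ 0.6 -0.1 -1.2] turn rad [-0.0004  0.0018  0.    ] | shift in target axes mm [ 0.6 -0.1 -1.2]
```

View pics/wrist10c.png

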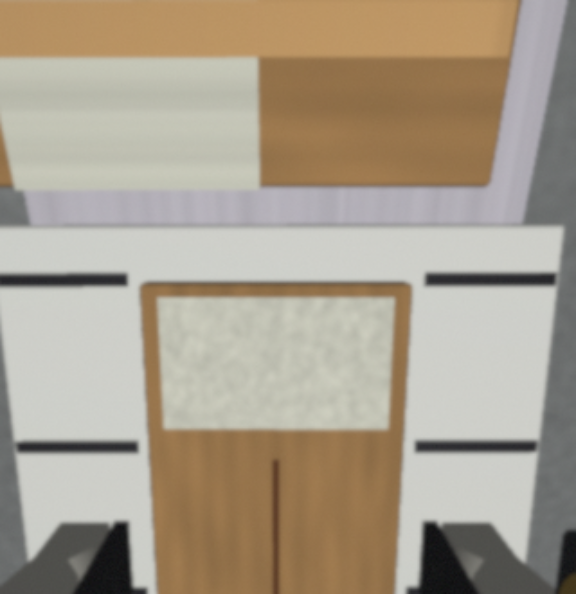

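It stays put. I raise along the board normal.

```bash
python3 -m inch '0 0 -0.01 0 0 0 0.85; 0 0 -0.025 0 0 0 0.85; 0 0 -0.035 0 0 0 1; 0 0 -0.035 0 0 0 1; 0 0 -0.035 0 0 0 1; 0 0 -0.02 0 0 0 1; 0 0 0 0 0 0 1; 0 0 0 0 0 0 1'
cat >> h.py <<'E'
def boardrect(im,p,z,S=0.0005):
    # rectify the board plane at height z: cols = y from -70..70 (left->right = +y... ), rows = x from 220 down to -20
    W=[(.22,.07),(.22,-.07),(-.02,-.07),(-.02,.07)]
    src=np.float32([proj(p,bw([x,y,z])) for x,y in W]); w,h=int(.14/S),int(.24/S)
    H=cv2.getPerspectiveTransform(src,np.float32([[0,0],[w,0],[w,h],[0,h]])); return cv2.warpPerspective(im,H,(w,h))
E
python3 - <<'E'
from h import *
im,p=snap('wrist','wrist11')
cv2.imwrite('pics/rect11.png',boardrect(im,p,.008)[...,::-1])
delta([.5027,.2532,.15],Rdown(np.radians(183.7)))
E
```

```text
time_s: 15.13
tcp_pos: [0.5657, -0.0391, 0.2132]
eef_rot: [180.0, 18.1, -168.9]
contact_force: [-0.8, 1.4, -0.6]
gripper_width: 0.0876
t 15.18 tcp [ 0.5651 -0.0392  0.2114] rot [ 179.99   17.95 -168.88] w 0.0878 F [-0.   0.5 -1.2]
shift before-turn axes mm [ 23.6 299.   57. ] turn rad [0.0205 0.3129 0.1285] | shift in target axes mm [ 43.4 295.8  61.4]
```

View pics/rect11.png

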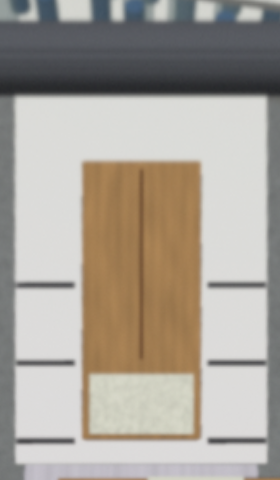

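The long folder rests with its label edge at board x = 1 mm, y = -0.7 mm and straight. Next, the middle folder.

```bash
python3 -m inch '0 0 0 0.0068 0.1043 0.0428 1; 0 0 0 0.0068 0.1043 0.0428 1; 0 0 0 0.0068 0.1043 0.0428 1; 0.0048 0.0329 0.0068 0 0 0 1; 0.0048 0.0329 0.0068 0 0 0 1; 0.0048 0.0329 0.0068 0 0 0 1; 0.0048 0.0329 0.0068 0 0 0 1; 0.0048 0.0329 0.0068 0 0 0 1; 0.0048 0.0329 0.0068 0 0 0 1; 0.0048 0.0329 0.0068 0 0 0 1; 0.0048 0.0329 0.0068 0 0 0 1; 0.0048 0.0329 0.0068 0 0 0 1; 0 0 0 0 0 0 1; 0 0 0 0 0 0 1'
python3 - <<'E'
from h import *
im,p=snap('wrist','wrist12')
q=fold_pose(im,p,proj(p,[.5027,.2532,.008])); print(np.round(q[0],4),np.round(q[1:],1))
delta([*q[0],.002],Rdown(np.radians(180+q[3])))
E
```

```text
time_s: 16.35
tcp_pos: [0.5018, 0.2544, 0.1471]
eef_rot: [-179.8, -0.3, -176.1]
contact_force: [-0.1, -0.6, -0.3]
gripper_width: 0.0875
[0.5027 0.2544] [ 60.6 120.5   3.8  41.6]
t 16.4 tcp [0.5022 0.2535 0.1477] rot [-179.84   -0.23 -176.2 ] w 0.0874 F [-0.1 -0.1  0.3]
shift before-turn axes mm [ -1.1   1.4 145.7] turn rad [-0.0028 -0.004  -0.0003] | shift in target axes mm [ -0.5   1.  145.7]
```

View pics/wrist12.png

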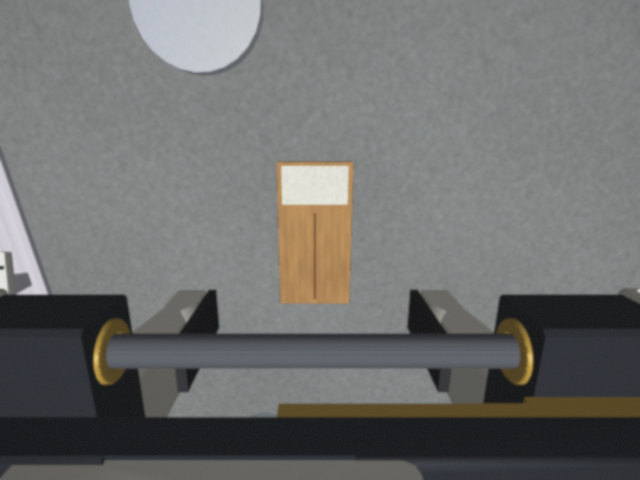

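The middle folder is centred at (315,232), clear of the dish at (195,25).

```bash
python3 -m inch '-0.0008 0.0012 0.028 -0.0014 -0.002 0 1; 0 0 0.028 0 0 0 1; 0 0 0.028 0 0 0 1; 0 0 0.028 0 0 0 1; 0 0 0.018 0 0 0 1; 0 0 0.009 0 0 0 1; 0 0 0.0045 0 0 0 1; 0 0 0 0 0 0 1; 0 0 0 0 0 0 1'
python3 - <<'E'
from h import *
delta([.5027,.2544,.002],Rdown(np.radians(183.8)))
E
```

```text
time_s: 17.15
tcp_pos: [0.5045, 0.2547, 0.0066]
eef_rot: [179.9, 0.1, -176.3]
contact_force: [0.2, 0.5, 0.0]
gripper_width: 0.0871
t 17.15 tcp [0.5045 0.2547 0.0066] rot [ 1.7993e+02  8.0000e-02 -1.7630e+02] w 0.0871 F [0.2 0.5 0. ]
shift before-turn axes mm [ 1.8 -0.2  4.6] turn rad [ 0.0012  0.0015 -0.0018] | shift in target axes mm [ 1.8 -0.2  4.6]
```

```bash
python3 -m inch '0.001 0 0.002 0 0 0 1; 0 0 0.0018 0 0 0 1; 0 0 0 0 0 0 0.6; 0 0 0 0 0 0 0.6; 0 0 0 0 0 0 0.6; 0 0 0 0 0 0 0.6; 0 0 0 0 0 0 0.6; 0 0 0 0 0 0 0.6; 0 0 0 0 0 0 0.6; 0 0 0 0 0 0 0.6; 0 0 0 0 0 0 0.6; 0 0 0 0 0 0 0.6' 20
python3 - <<'E'
from h import *
im,p=snap('wrist','wrist13')
delta([.5027,.2544,.002],Rdown(np.radians(183.8)))
cv2.imwrite('pics/wrist13c.png',cv2.resize(im[130:430,200:440,::-1],None,fx=2,fy=2))
E
```

```text
time_s: 18.15
tcp_pos: [0.5029, 0.2547, 0.0021]
eef_rot: [180.0, 0.0, -176.3]
contact_force: [-0.9, 0.3, 2.1]
gripper_width: 0.0593
t 18.2 tcp [0.5029 0.2547 0.0021] rot [ 1.7995e+02  4.0000e-02 -1.7629e+02] w 0.0593 F [-0.5  0.4  3.2]
shift before-turn axes mm [ 0.2 -0.3  0.1] turn rad [ 0.0009  0.0008 -0.0015] | shift in target axes mm [ 0.2 -0.3  0.1]
```

View pics/wrist13c.png

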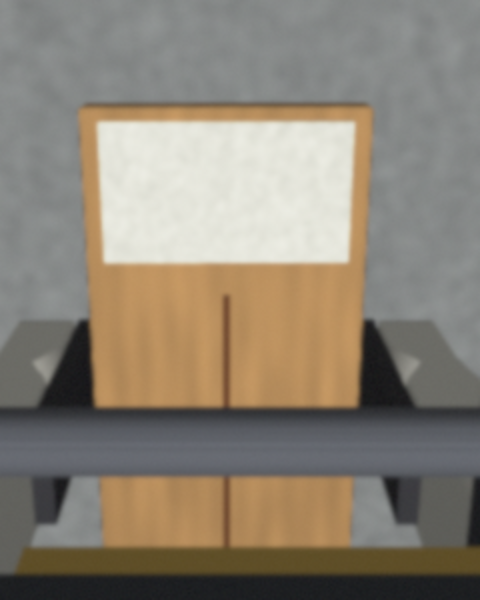

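```bash
python3 - <<'E'
from h import *
p=r.camera_params('wrist');s=r.get_state();R0=Ro.from_euler('xyz',s['eef_rot'],degrees=True)
e=pix2plane(p,(313,182.5),.008);print('edge in tool',R0.inv().apply(e-s['tcp_pos']))
t=bw([.10,0,.09]);print(t);delta(t,Rplace())
E
python3 -m inch '0 0 -0.01 0 0 0 0.6; 0 0 -0.02 0 0 0 0.6; 0 0 -0.03 0 0 0 0.6; 0 0 -0.035 0 0 0 0.6; 0 0 -0.035 0 0 0 0.6; 0 0 -0.035 0 0 0 0.6; 0 0 -0.02 0 0 0 0.6; 0 0 0 0 0 0 0.6'
```

```text
edge in tool [ 0.06005489 -0.00052297 -0.00590339]
[ 0.61446166 -0.0297781   0.15221588]
t 18.2 tcp [0.5029 0.2547 0.0021] rot [ 1.7995e+02  4.0000e-02 -1.7629e+02] w 0.0593 F [-0.5  0.4  3.2]
shift before-turn axes mm [ -93.  -291.  -150.3] turn rad [-0.0192 -0.3088 -0.1287] | shift in target axes mm [ -97.7 -300.7 -126.3]
time_s: 18.87
tcp_pos: [0.5048, 0.2558, 0.1931]
eef_rot: [179.7, 0.5, -176.3]
contact_force: [0.3, 0.4, -1.4]
gripper_width: 0.0593
```

```bash
python3 -m inch '-0.0103 -0.0323 0 0 0 0 0.6; -0.0103 -0.0323 0 0 0 0 0.6; -0.0103 -0.0323 0 0 0 0 0.6; -0.0103 -0.0323 0 0 0 0 0.6; -0.0103 -0.0323 0 0 0 0 0.6; -0.0103 -0.0323 0 0 0 0 0.6; -0.0103 -0.0323 0 0 0 0 0.6; -0.0103 -0.0323 0 0 0 0 0.6; -0.0103 -0.0323 0 0 0 0 0.6; 0 0 0 -0.0064 -0.103 -0.0429 0.6; 0 0 0 -0.0064 -0.103 -0.0429 0.6; 0 0 0 -0.0064 -0.103 -0.0429 0.6; 0 0 0 0 0 0 0.6; 0 0 0 0 0 0 0.6'
python3 - <<'E'
from h import *
delta(bw([.101,0,.03]),Rplace())
E
```

```text
time_s: 20.03
tcp_pos: [0.6116, -0.0305, 0.1864]
eef_rot: [-180.0, 17.7, -168.9]
contact_force: [-0.3, -0.6, 0.3]
gripper_width: 0.0598
t 20.03 tcp [ 0.6116 -0.0305  0.1864] rot [-179.99   17.66 -168.9 ] w 0.0598 F [-0.3 -0.6  0.3]
shift before-turn axes mm [ 6.5  0.2 93.5] turn rad [-0.0003 -0.0017 -0.0006] | shift in target axes mm [ 6.6  0.2 93.5]
```

```bash
python3 -m inch '0.0016 0 0.0234 0 -0.0017 0 0.6; 0.0016 0 0.0234 0 0 0 0.6; 0.0016 0 0.0234 0 0 0 0.6; 0.0016 0 0.0234 0 0 0 0.6; 0 0 0 0 0 0 0.6; 0 0 0 0 0 0 0.6'
python3 - <<'E'
from h import *
delta(bw([.101,0,.010]),Rplace())
im,p=snap('wrist','wrist14')
cv2.imwrite('pics/wrist14c.png',cv2.resize(im[0:330,160:480,::-1],None,fx=1.8,fy=1.8))
E
```

```text
time_s: 20.53
tcp_pos: [0.6362, -0.0252, 0.0947]
eef_rot: [-180.0, 17.7, -168.9]
contact_force: [0.1, 0.5, 0.1]
gripper_width: 0.0592
t 20.53 tcp [ 0.6362 -0.0252  0.0947] rot [-179.96   17.65 -168.85] w 0.0592 F [0.1 0.5 0.1]
shift before-turn axes mm [ 2.6 -0.2 18.5] turn rad [-0.0007 -0.0019  0.0002] | shift in target axes mm [ 2.6 -0.3 18.5]
```

View pics/wrist14c.png

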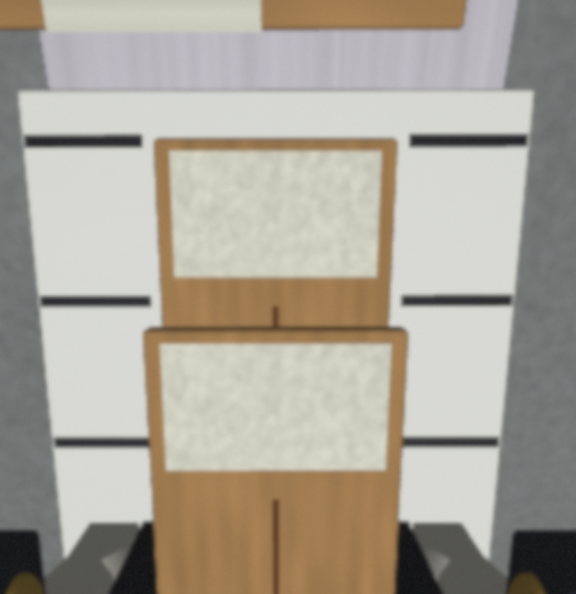

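```bash
python3 -m inch '0.0018 0 0.008 0 -0.0015 0 0.6; 0 0 0.005 0 0 0 0.6; 0 0 0.002 0 0 0 0.6; 0 0 0 0 0 0 0.6; 0 0 0 0 0 0 0.6; 0 0 0 0 0 0 0.6'
python3 - <<'E'
from h import *
delta(bw([.101,0,.010]),Rplace())
E
```

```text
time_s: 21.08
tcp_pos: [0.6392, -0.0247, 0.0814]
eef_rot: [-180.0, 18.0, -168.9]
contact_force: [-0.0, -0.5, -0.9]
gripper_width: 0.0597
t 21.08 tcp [ 0.6392 -0.0247  0.0814] rot [-179.98   17.98 -168.86] w 0.0597 F [-0.  -0.5 -0.9]
shift before-turn axes mm [ 1.5 -0.2  4.9] turn rad [-0.0002  0.0038  0.0001] | shift in target axes mm [ 1.5 -0.2  4.9]
```

```bash
python3 -m inch '0.001 0 0.0025 0 0.003 0 0.6; 0 0 0.0015 0 0 0 0.6; 0 0 0.001 0 0 0 0.6; 0 0 0 0 0 0 0.6; 0 0 0 0 0 0 0.6'
python3 - <<'E'
from h import *
delta(bw([.101,0,.010]),Rplace())
im,p=snap('wrist','wrist15')
cv2.imwrite('pics/wrist15c.png',cv2.resize(im[0:330,160:480,::-1],None,fx=1.8,fy=1.8))
E
```

```text
time_s: 21.5
tcp_pos: [0.6396, -0.0246, 0.076]
eef_rot: [-180.0, 17.8, -168.9]
contact_force: [-1.7, 0.7, 2.5]
gripper_width: 0.0597
t 21.5 tcp [ 0.6396 -0.0246  0.076 ] rot [-179.99   17.78 -168.86] w 0.0597 F [-1.7  0.7  2.5]
shift before-turn axes mm [ 0.1 -0.2 -0.4] turn rad [-0.0002  0.0003 -0.    ] | shift in target axes mm [ 0.1 -0.2 -0.4]
```

View pics/wrist15c.png

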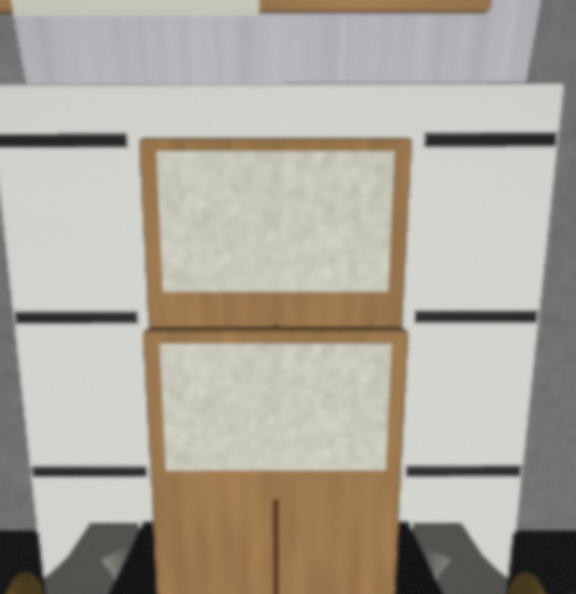

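Contact is a light 2.5 N. I release and back off.

```bash
python3 -m inch '0 0 0 0 0 0 0.7; 0 0 0 0 0 0 0.7; 0 0 0 0 0 0 0.85; 0 0 0 0 0 0 0.85; 0 0 0 0 0 0 0.85; 0 0 0 0 0 0 0.85; 0 0 -0.01 0 0 0 0.85; 0 0 -0.025 0 0 0 0.85; 0 0 -0.035 0 0 0 1; 0 0 -0.035 0 0 0 1; 0 0 -0.035 0 0 0 1; 0 0 -0.02 0 0 0 1; 0 0 0 0 0 0 1; 0 0 0 0 0 0 1'
python3 - <<'E'
from h import *
im,p=snap('wrist','wrist16')
cv2.imwrite('pics/rect16.png',np.hstack([boardrect(im,p,z)[...,::-1] for z in(.008,.016)]))
delta([.4797,-.3634,.15],Rdown(np.radians(199.3)))
E
```

```text
time_s: 22.72
tcp_pos: [0.5919, -0.0339, 0.2308]
eef_rot: [180.0, 18.0, -168.9]
contact_force: [0.4, 0.7, -0.3]
gripper_width: 0.0875
t 22.77 tcp [ 0.5914 -0.034   0.2291] rot [ 179.98   17.87 -168.88] w 0.0878 F [-0.6 -0.6 -1.1]
shift before-turn axes mm [ 189.1 -301.7   22.1] turn rad [-0.022   0.3113 -0.1415] | shift in target axes mm [ 214.3 -274.    79.1]
```

View pics/rect16.png

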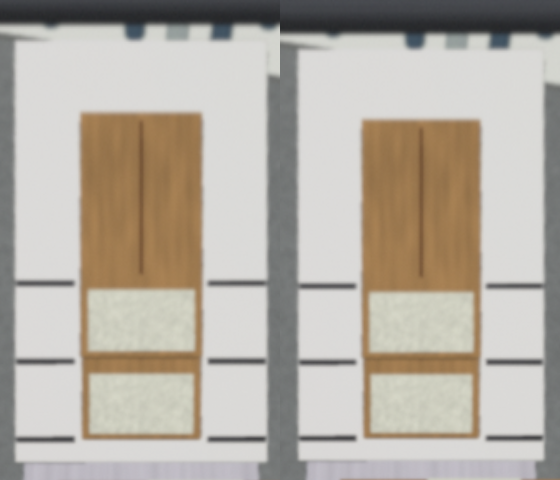

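Long edge at x = 1 mm, middle edge at x ≈ 41.5 mm, both straight. Next, the brown short folder.

```bash
python3 -m inch '0 0 0 -0.0073 0.1038 -0.0472 1; 0 0 0 -0.0073 0.1038 -0.0472 1; 0 0 0 -0.0073 0.1038 -0.0472 1; 0.0214 -0.0274 0.0079 0 0 0 1; 0.0214 -0.0274 0.0079 0 0 0 1; 0.0214 -0.0274 0.0079 0 0 0 1; 0.0214 -0.0274 0.0079 0 0 0 1; 0.0214 -0.0274 0.0079 0 0 0 1; 0.0214 -0.0274 0.0079 0 0 0 1; 0.0214 -0.0274 0.0079 0 0 0 1; 0.0214 -0.0274 0.0079 0 0 0 1; 0.0214 -0.0274 0.0079 0 0 0 1; 0.0214 -0.0274 0.0079 0 0 0 1; 0 0 0 0 0 0 1; 0 0 0 0 0 0 1; 0 0 0 0 0 0 1'
python3 - <<'E'
from h import *
im,p=snap('wrist','wrist17')
q=fold_pose(im,p,proj(p,[.4797,-.3634,.008])); print(np.round(q[0],4),np.round(q[1:],1))
delta([*q[0],.002],Rdown(np.radians(180+q[3])))
E
```

```text
time_s: 24.1
tcp_pos: [0.4796, -0.3634, 0.1484]
eef_rot: [179.9, -0.2, -160.7]
contact_force: [-0.1, -0.0, 0.7]
gripper_width: 0.0877
[ 0.478  -0.3649] [ 60.6 100.8  19.1  31.6]
t 24.15 tcp [ 0.4801 -0.363   0.1489] rot [ 1.7996e+02 -1.6000e-01 -1.6068e+02] w 0.0875 F [0.7 0.6 0. ]
shift before-turn axes mm [  2.3  -1.2 146.9] turn rad [ 0.0006 -0.0028  0.0039] | shift in target axes mm [  2.7  -1.2 146.9]
```

View pics/wrist17.png

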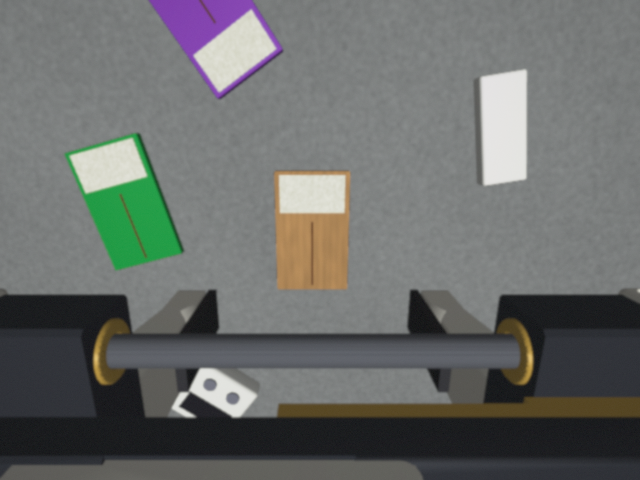

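The brown short folder is at (312,229). The green one is at (125,200) and the purple one at (225,40), both off to the side. Going down.

```bash
python3 -m inch '0.0023 -0.0012 0.028 0 -0.0028 0.0039 1; 0 0 0.028 0 0 0 1; 0 0 0.028 0 0 0 1; 0 0 0.028 0 0 0 1; 0 0 0.018 0 0 0 1; 0 0 0.009 0 0 0 1; 0 0 0.004 0 0 0 1; 0 0 0 0 0 0 1; 0 0 0 0 0 0 1; 0 0 0 0 0 0 1'
python3 - <<'E'
from h import *
delta([.4780,-.3649,.002],Rdown(np.radians(199.1)))
E
```

```text
time_s: 24.98
tcp_pos: [0.4797, -0.3655, 0.0082]
eef_rot: [-179.9, 0.2, -160.9]
contact_force: [0.3, -0.2, -0.5]
gripper_width: 0.0879
t 24.98 tcp [ 0.4797 -0.3655  0.0082] rot [-1.7989e+02  1.6000e-01 -1.6088e+02] w 0.0879 F [ 0.3 -0.2 -0.5]
shift before-turn axes mm [1.4 1.2 6.2] turn rad [-0.002   0.0028  0.0004] | shift in target axes mm [1.4 1.2 6.2]
```

```bash
python3 -m inch '0.0006 0.0006 0.003 0 0 0 1; 0 0 0.002 0 0 0 1; 0 0 0 0 0 0 0.6; 0 0 0 0 0 0 0.6; 0 0 0 0 0 0 0.6; 0 0 0 0 0 0 0.6; 0 0 0 0 0 0 0.6; 0 0 0 0 0 0 0.6; 0 0 0 0 0 0 0.6; 0 0 0 0 0 0 0.6; 0 0 0 0 0 0 0.6; 0 0 0 0 0 0 0.6' 20
python3 - <<'E'
from h import *
im,p=snap('wrist','wrist18')
t=bw([.141,0,.10]);print(t);delta(t,Rplace())
cv2.imwrite('pics/wrist18c.png',cv2.resize(im[130:430,200:440,::-1],None,fx=2,fy=2))
E
```

```text
time_s: 25.98
tcp_pos: [0.4778, -0.365, 0.0018]
eef_rot: [-180.0, 0.1, -160.9]
contact_force: [-0.1, 0.2, -0.2]
gripper_width: 0.0596
[ 0.64977887 -0.02282536  0.17424662]
t 26.03 tcp [ 0.4778 -0.365   0.0018] rot [-1.7998e+02  6.0000e-02 -1.6091e+02] w 0.0597 F [-0.2 -0.1  1.9]
shift before-turn axes mm [-274.6  267.1 -172.3] turn rad [ 0.0212 -0.3084  0.1377] | shift in target axes mm [-276.3  302.5  -92.6]
```

View pics/wrist18c.png

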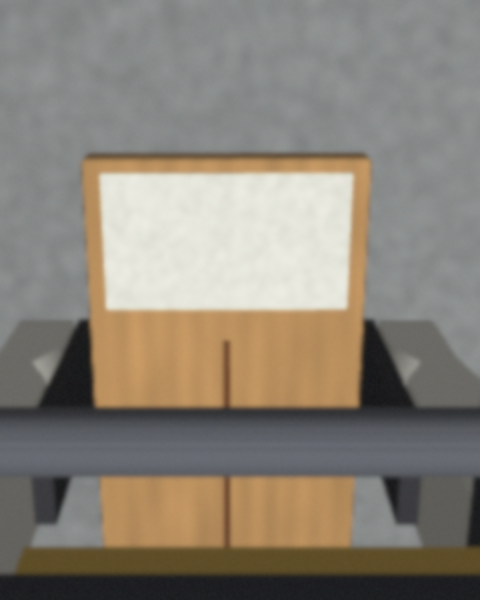

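Gripped. One slip to correct: I used the wrong target centre; it should be x = 0.131. I correct for that on the way.

```bash
python3 - <<'E'
from h import *
p=r.camera_params('wrist');s=r.get_state();R0=Ro.from_euler('xyz',s['eef_rot'],degrees=True)
e=pix2plane(p,(313,208.5),.008);print('edge in tool',R0.inv().apply(e-s['tcp_pos']))
E
python3 -m inch '0 0 -0.01 0 0 0 0.6; 0 0 -0.02 0 0 0 0.6; 0 0 -0.03 0 0 0 0.6; 0 0 -0.035 0 0 0 0.6; 0 0 -0.035 0 0 0 0.6; 0 0 -0.035 0 0 0 0.6; 0 0 -0.035 0 0 0 0.6; 0 0 0 0 0 0 0.6'
python3 -m inch '-0.0265 0.0267 0 0 0 0 0.6; -0.0265 0.0267 0 0 0 0 0.6; -0.0265 0.0267 0 0 0 0 0.6; -0.0265 0.0267 0 0 0 0 0.6; -0.0265 0.0267 0 0 0 0 0.6; -0.0265 0.0267 0 0 0 0 0.6; -0.0265 0.0267 0 0 0 0 0.6; -0.0265 0.0267 0 0 0 0 0.6; -0.0265 0.0267 0 0 0 0 0.6; -0.0265 0.0267 0 0 0 0 0.6; 0 0 0 0.0071 -0.1028 0.0459 0.6; 0 0 0 0.0071 -0.1028 0.0459 0.6; 0 0 0 0.0071 -0.1028 0.0459 0.6; 0 0 0 0 0 0 0.6; 0 0 0 0 0 0 0.6; 0 0 0 0 0 0 0.6'
python3 - <<'E'
from h import *
delta(bw([.131,0,.04]),Rplace())
E
```

```text
edge in tool [ 4.96463280e-02 -8.24146149e-05 -6.27219963e-03]
time_s: 26.7
tcp_pos: [0.4805, -0.367, 0.2107]
eef_rot: [-179.4, 0.5, -160.8]
contact_force: [0.9, -1.3, 0.2]
gripper_width: 0.0596
time_s: 28.03
tcp_pos: [0.6408, -0.026, 0.2031]
eef_rot: [-180.0, 17.8, -168.8]
contact_force: [0.1, 0.4, -0.0]
gripper_width: 0.0596
t 28.03 tcp [ 0.6408 -0.026   0.2031] rot [-179.98   17.8  -168.81] w 0.0596 F [ 0.1  0.4 -0. ]
shift before-turn axes mm [ 9.9  1.4 90.3] turn rad [-0.0002  0.0006  0.0008] | shift in target axes mm [ 9.8  1.4 90.3]
```

```bash
python3 -m inch '0.0024 0.0003 0.0225 0 0 0 0.6; 0.0024 0.0003 0.0225 0 0 0 0.6; 0.0024 0.0003 0.0225 0 0 0 0.6; 0.0024 0.0003 0.0225 0 0 0 0.6; 0 0 0 0 0 0 0.6; 0 0 0 0 0 0 0.6; 0 0 0 0 0 0 0.6'
python3 - <<'E'
from h import *
delta(bw([.131,0,.018]),Rplace())
im,p=snap('wrist','wrist19')
cv2.imwrite('pics/wrist19c.png',cv2.resize(im[0:330,160:480,::-1],None,fx=1.8,fy=1.8))
E
```

```text
time_s: 28.62
tcp_pos: [0.6596, -0.0212, 0.1145]
eef_rot: [-180.0, 17.8, -168.8]
contact_force: [-0.2, 0.1, -0.3]
gripper_width: 0.0597
t 28.62 tcp [ 0.6596 -0.0212  0.1145] rot [-179.97   17.81 -168.83] w 0.0597 F [-0.2  0.1 -0.3]
shift before-turn axes mm [ 1.3  0.3 22.1] turn rad [-0.0004  0.0009  0.0005] | shift in target axes mm [ 1.3  0.3 22.1]
```

View pics/wrist19c.png

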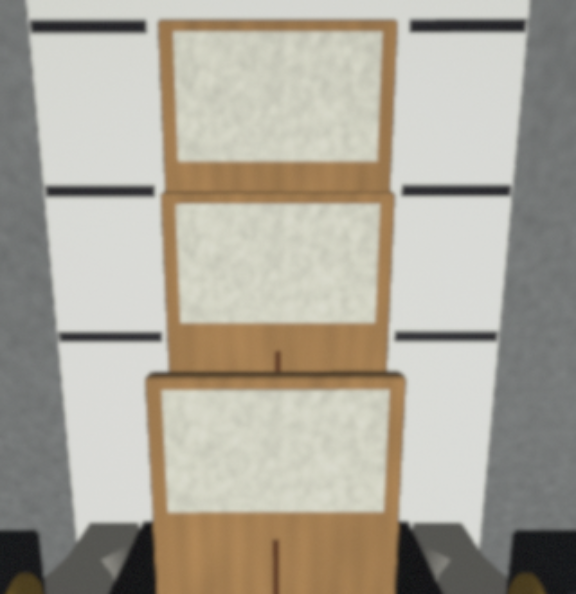

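```bash
python3 -m inch '0.0008 0.0003 0.008 0 0 0 0.6; 0 0 0.006 0 0 0 0.6; 0 0 0.003 0 0 0 0.6; 0 0 0 0 0 0 0.6; 0 0 0 0 0 0 0.6; 0 0 0 0 0 0 0.6'
python3 - <<'E'
from h import *
delta(bw([.131,0,.018]),Rplace())
E
```

```text
time_s: 29.17
tcp_pos: [0.6628, -0.0201, 0.097]
eef_rot: [-180.0, 17.8, -168.9]
contact_force: [0.8, 0.2, -0.0]
gripper_width: 0.0596
t 29.17 tcp [ 0.6628 -0.0201  0.097 ] rot [-179.99   17.77 -168.86] w 0.0596 F [ 0.8  0.2 -0. ]
shift before-turn axes mm [-0.9 -0.1  4.4] turn rad [-0.0001  0.0001  0.0001] | shift in target axes mm [-0.9 -0.1  4.4]
```

```bash
python3 -m inch '-0.0005 0 0.0025 0 0 0 0.6; 0 0 0.0015 0 0 0 0.6; 0 0 0.0005 0 0 0 0.6; 0 0 0 0 0 0 0.6; 0 0 0 0 0 0 0.6'
python3 - <<'E'
from h import *
delta(bw([.131,0,.018]),Rplace())
im,p=snap('wrist','wrist20')
cv2.imwrite('pics/wrist20c.png',cv2.resize(im[0:330,160:480,::-1],None,fx=1.8,fy=1.8))
E
```

```text
time_s: 29.58
tcp_pos: [0.6645, -0.0198, 0.0926]
eef_rot: [-180.0, 17.8, -168.9]
contact_force: [0.2, -0.3, -0.6]
gripper_width: 0.0594
t 29.58 tcp [ 0.6645 -0.0198  0.0926] rot [-180.     17.75 -168.87] w 0.0594 F [ 0.2 -0.3 -0.6]
shift before-turn axes mm [-0.6 -0.1 -0.3] turn rad [-0.0001 -0.0001 -0.    ] | shift in target axes mm [-0.6 -0.1 -0.3]
```

View pics/wrist20c.png

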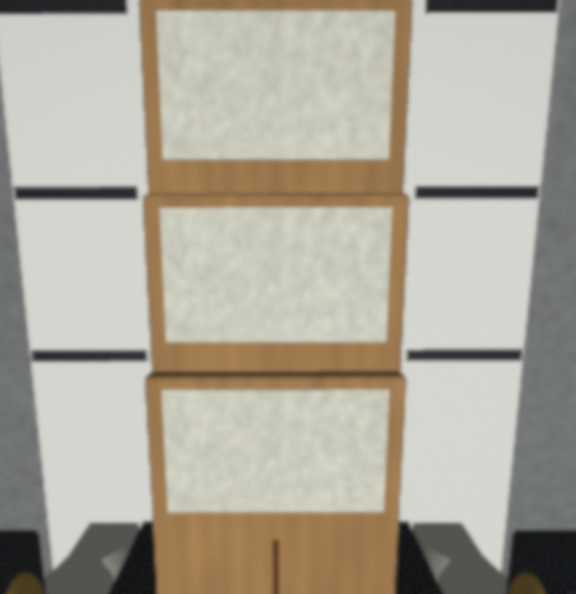

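There is no contact yet and the edge is about 2 mm high. I shift 1 mm downhill, down 0.8 mm, and release.

```bash
python3 -m inch '0.001 0 0 0 0 0 0.6; 0 0 0.0005 0 0 0 0.6; 0 0 0.0003 0 0 0 0.6; 0 0 0 0 0 0 0.6; 0 0 0 0 0 0 0.6; 0 0 0 0 0 0 0.7; 0 0 0 0 0 0 0.7; 0 0 0 0 0 0 0.85; 0 0 0 0 0 0 0.85; 0 0 0 0 0 0 0.85; 0 0 0 0 0 0 0.85; 0 0 -0.01 0 0 0 0.85; 0 0 -0.025 0 0 0 0.85; 0 0 -0.035 0 0 0 1; 0 0 -0.035 0 0 0 1; 0 0 -0.035 0 0 0 1; 0 0 -0.02 0 0 0 1; 0.02 0 0 0 0 0 1; 0 0 0 0 0 0 1; 0 0 0 0 0 0 1'
python3 - <<'E'
from h import *
im,p=snap('wrist','wrist21')
cv2.imwrite('pics/rect21.png',np.hstack([boardrect(im,p,z)[...,::-1] for z in(.008,.016,.024)][:3])[:,:])
s=snap('scene','scene21');d=snap('side','side21')
cv2.imwrite('pics/end.png',np.hstack([cv2.resize(s[0][190:350,90:540,::-1],(500,178)),cv2.resize(d[0][120:370,180:430,::-1],(178,178))]))
E
```

```text
time_s: 31.3
tcp_pos: [0.5963, -0.0332, 0.239]
eef_rot: [180.0, 17.8, -168.9]
contact_force: [0.8, 0.2, 0.2]
gripper_width: 0.0873
```

View pics/rect21.png

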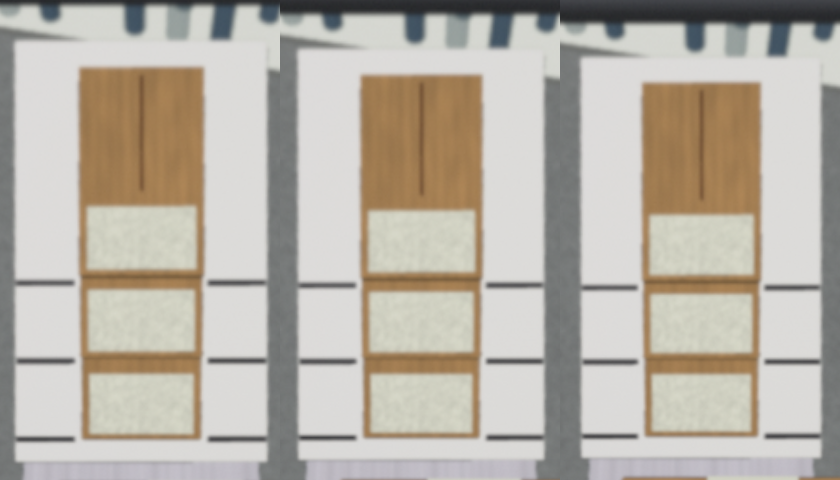

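View pics/scene21.png

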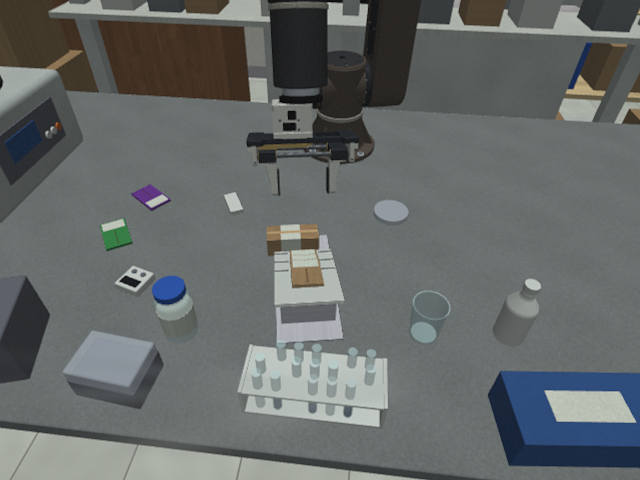

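View pics/side21.png

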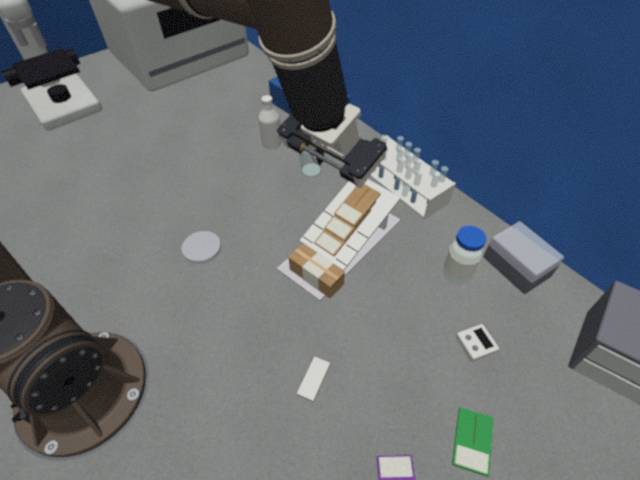

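Label edges read 0.5–1, 41.5 and 81.5 mm, y within about 1 mm of mid-board and straight. The carton lies on the ledge, the bystanders are where they were, and the arm is clear. I hand in.

```bash
python3 -c "
from plant import r
print(r.close_job())"
```

```text
the job is handed in; nothing more can be done
None
```

The job is done and handed in at about 31 s on the robot clock; it reports no verdict. I tipped the carton over the plate's edge with the closed fingers, without lifting it. Then I laid the long, middle and short brown folders label-down the board, releasing each before fetching the next.

**Folders:** in the last wrist picture the label edges read about 1, 41.5 and 81.5 mm against lines at 0, 40 and 80 mm. They are about 1 mm off mid-board and look straight.

**Carton:** measured after tipping, it lies across the ledge with its middle at x about -51 mm and y about -21 mm in the stand frame. Two of its bottom corners fitted 2 to 4 px off. The last scene and side pictures show it in the same place.

**Other things:** the bystanders look unmoved in the last pictures, though I judged that by eye and did not measure it. The gripper was well clear. No check failed. I first worked out the short folder's target with the wrong centre, but corrected it before placing.

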